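# Index the guide rollers and tray up the brackets

## Robot

A 6-joint arm with a two-finger parallel gripper is mounted at the origin on the work surface. World frame = base frame: x ahead of the robot, y to its left, z up, the work surface at z = 0. Lengths are in m, angles in rad, forces in N, time in s.
With the tool pointing down it reaches from about 0.25 to 0.85 m from the base axis. Payload 12.5 kg.
Tool frame: the origin (TCP) lies on the centre line of the jaws, within the pads' length; the fingertips stand bot.tip_reach ahead of it and the grasp point (between the pads) is the TCP (bot.tip_reach is the distance from the TCP to the fingertips, in m); x points along the fingers, y is the direction in which the jaws open and shut, and the axes are right-handed (so a half turn about x gives the same grasp; the last joint's range is limited). The gripper opens to 93 mm and grips with 3 to 60 N. Pads are 15 mm wide; open, the fingers measure 128 mm over their backs; the gripper's body (75 mm by 188 mm) begins 65 mm behind the grasp point.
Start: joints at [-1.415, 0.351, 1.652, -0, 1.139, -0.085], TCP at [0.131, -0.534, 0.238] pointing down, gripper open.
Joint ranges: [-2.75, 2.75], [-0.79, 2.1], [0.01, 2.65], [-1.57, 4.71], [0.07, 3.14], [-2.87, 2.87]. Speed limits (rad/s): [2.22, 2.22, 2.79, 3.14, 3.14, 3.14].

## Interface

Orientations are given as a rotation vector (axis times angle).
In Python, from cell import sensors, vision, bot gives the robot as it stands.
- The arm moves only by the tool arm_command, never from a script. Its argument "targets" is one flat list of numbers, 6 for each row, row after row: the shift along the tool's x, y, z normalised to -1 to 1, where 1 is 10 cm, then the turn, a rotation vector about the tool's x, y, z normalised to -1 to 1, where 1 is 90 degrees. In form: [tx, ty, tz, ax, ay, az, tx, ty, tz, ax, ay, az, ...]. A call has 1 to 12 rows; each row is the pose to reach, as a shift and turn from the pose commanded when the call began, along the tool's axes at that moment; what a row does not reach only later rows make up. A row lasts 1/8 s, in which the tool goes at most 62.5 mm and 10.7 degrees, less where a joint would pass 70% of its speed; a pose out of reach is approached as far as the arm can. A call with a number of a shift or a turn outside -1 to 1 is refused whole. A call with a gripper value outside its range is refused whole. "claw" is the opening, from 0 (shut) to 1 (fully open), set as the call begins (left out, the last holds). The fingers move at their own pace and stop on an object; "force" is the grip in N (left out, the last holds). Time passes only in rows, so rows that repeat a pose let the fingers close. It gives the time, the measured TCP pose, the force and the opening at its end, in the units of the state.
- sensors.read_state(): the state, without advancing time (a new reading comes with each control period).
- vision.camera(name): name is "scene" or "top" or "wrist"; returns a dict with "image" (480x640x3 uint8, red, green, blue), "depth" (480x640 float32, m along the optical axis (not along the pixel's ray), 0 where there is no reading), "K" (3x3 intrinsics, pixels), "camera_from_world" (4x4, takes a point from world to camera coordinates). Camera axes: x right, y down, z forward; pixel columns grow to the right and rows downward; lengths in m; the calibration is good to about 2 mm. The wrist camera is an equidistant fisheye: a pixel r from the principal point sees the ray r / f radians off the axis. A picture is of the moment at which its call begins.
- bot.hand_in(): hands the job in, once; it reports no verdict.
The state is a dict: "time_s": time; "joint_positions": joint angles; "qd": joint speeds; "tau": joint torques, N m; "ee_pos": TCP position; "orientation": TCP orientation; "contact_force": force on the tool from outside, world axes, zero at the start; "ft_torque": the same for the moment, N m; "finger_gap": opening from 0.0 (shut) to 1.0 (fully open).
Only numpy, scipy, OpenCV 4.12 (cv2) and the standard library are available. Lean on these libraries where they do the work, as an engineer would, in place of code of your own. Each camera call takes 0.05 s, during which the arm holds its last target.

## Task

Make up a tray of roller brackets for dispatch: lift the top tray, and only that one, off the nested pile and lay it squarely centred on the white paper pad. Stand every roller bracket upright and flat on the floor of that tray, with its roller turned so that the white paint stripe, hidden underneath at the start, is at the very top. Leave the rest of the pile, the bare bracket, the jar and the cup where they are.

Things in the scene. Friction and masses are not known exactly. Their poses are not given: they have to be found in the camera images.
- pad: white paper work pad fixed on the dark bench, 360 x 170 x 3 mm, long side along its x; origin at the centre of its underside, on the bench; its top is 3 mm above the bench
- tray_top: top one of three equal nested grey plastic trays, 0.30 kg, 300 (x) x 110 (y) x 30 mm; origin at the centre of its underside, z up. Solid base 280 x 90 x 12 mm, its top is the inner floor; walls 8 mm thick from 12 to 30 mm height, inside 284 x 94 mm, long walls centred at y = +-51 mm. Can be lifted by pinching the middle of a long wall from above, about 45 N
- tray_middle: the tray under it, same shape and frame. The trays of the pile are 18 mm apart, each resting with its walls on the walls of the one below: bottom tray at z = 0 on the bench, middle tray 18 mm, top tray 36 mm at the start
- bracket0: green clevis bracket with a brown roller, loose on the bench, 0.4 to 0.6 kg in all; may be absent. Base plate 80 (x) x 64 (y) x 6 mm; origin at the centre of its underside, z up. Two upright lugs, outer faces at y = +-22 mm, taper to a round top of 13 mm radius about the axle, which lies along y 54 mm above the origin. Pinched by the roller's top (40 N) it can be carried, hanging upright
- mark0 (a point): middle of a white paint stripe (9 mm wide, across tread and flanks) on the roller of bracket0; its z axis points from the axle out through the stripe. Roller: 45 mm radius, 24 mm wide, top 99 mm high; turns both ways endlessly, stays where left; turned by pinching its flanks (25 N) and swinging the fingers round the axle with it (untilted they drag the bracket). Stripe starts underneath
- bracket1: green clevis bracket with a brown roller, loose on the bench, 0.4 to 0.6 kg in all; may be absent. Base plate 80 (x) x 64 (y) x 6 mm; origin at the centre of its underside, z up. Two upright lugs, outer faces at y = +-22 mm, taper to a round top of 13 mm radius about the axle, which lies along y 54 mm above the origin. Pinched by the roller's top (40 N) it can be carried, hanging upright
- mark1 (a point): middle of a white paint stripe (9 mm wide, across tread and flanks) on the roller of bracket1; its z axis points from the axle out through the stripe. Roller: 45 mm radius, 24 mm wide, top 99 mm high; turns both ways endlessly, stays where left; turned by pinching its flanks (25 N) and swinging the fingers round the axle with it (untilted they drag the bracket). Stripe starts underneath
- bracket2: green clevis bracket with a brown roller, loose on the bench, 0.4 to 0.6 kg in all; may be absent. Base plate 80 (x) x 64 (y) x 6 mm; origin at the centre of its underside, z up. Two upright lugs, outer faces at y = +-22 mm, taper to a round top of 13 mm radius about the axle, which lies along y 54 mm above the origin. Pinched by the roller's top (40 N) it can be carried, hanging upright
- mark2 (a point): middle of a white paint stripe (9 mm wide, across tread and flanks) on the roller of bracket2; its z axis points from the axle out through the stripe. Roller: 45 mm radius, 24 mm wide, top 99 mm high; turns both ways endlessly, stays where left; turned by pinching its flanks (25 N) and swinging the fingers round the axle with it (untilted they drag the bracket). Stripe starts underneath
- jar: white plastic jar with a blue lid, 60 mm across, 85 mm high; origin under its centre; to be left alone
- bare_bracket: a green bracket of the same size without a roller, not part of the job; origin at the centre of its underside; to be left alone
- cup: steel cup, 70 mm across, 70 mm high; origin under its centre; to be left alone
There are look-alikes about, which are no part of the job. What is shaped like the bracket2 but orange, pink or purple is not meant.

How it is judged:
On the way, in this order (a step that is already met when the one before it is completed fails the run):
1. the top tray alone is lifted clear of the pile (height (world z) of tray_top above 0.07 m and height (world z) of tray_middle below 0.025 m), for 0.1 s.
2. the tray lies squarely on the white pad, let go (horizontal distance between tray_top and pad below 0.03 m and angle between the x axis of tray_top and the x axis of pad, either way round below 0.17 rad and height (world z) of tray_top below 0.009 m and angle between tray_top's own z axis and vertical below 0.05 rad and contact force between the fingers and tray_top below 0.1 N), for 0.2 s.
At the end, for the whole second after the job is handed in: Top tray flat on the pad, centre within 30 mm, turned under 10 degrees from it; each roller bracket upright (4.5 degrees) and at rest on its floor, within 112 mm along and 26 mm across of its centre, stripe within 15 degrees of straight up; middle tray still in the pile, within 60 mm (horizontal distance between tray_top and pad below 0.03 m and angle between the x axis of tray_top and the x axis of pad, either way round below 0.17 rad and height (world z) of tray_top below 0.009 m and angle between tray_top's own z axis and vertical below 0.05 rad and x of bracket0 in the frame of tray_top between -0.112 and 0.112 m and y of bracket0 in the frame of tray_top between -0.026 and 0.026 m and z of bracket0 in the frame of tray_top between 0.008 and 0.017 m and angle between each of bracket0, bracket1, bracket2's own z axis and vertical below 0.08 rad and angle between each of mark0, mark1, mark2's own z axis and vertical below 0.26 rad and linear speed of each of bracket0, bracket1, bracket2 below 0.02 m/s and x of bracket1 in the frame of tray_top between -0.112 and 0.112 m and y of bracket1 in the frame of tray_top between -0.026 and 0.026 m and z of bracket1 in the frame of tray_top between 0.008 and 0.017 m and x of bracket2 in the frame of tray_top between -0.112 and 0.112 m and y of bracket2 in the frame of tray_top between -0.026 and 0.026 m and z of bracket2 in the frame of tray_top between 0.008 and 0.017 m and height (world z) of tray_middle below 0.022 m and distance of tray_middle from where it was at the start of the episode below 0.06 m); the robot touches nothing.
It fails at once if the middle tray is dragged more than 60 mm or lifted off the pile (distance of tray_middle from where it was at the start of the episode above 0.06 m).
It fails at once if the jar is moved more than 50 mm or knocked over (distance of jar from where it was at the start of the episode above 0.05 m or angle between jar's own z axis and vertical above 0.6 rad).
It fails at once if the bare bracket is moved more than 50 mm or knocked over (distance of bare_bracket from where it was at the start of the episode above 0.05 m or angle between bare_bracket's own z axis and vertical above 0.6 rad).
It fails at once if the steel cup is moved more than 50 mm or knocked over (distance of cup from where it was at the start of the episode above 0.05 m or angle between cup's own z axis and vertical above 0.6 rad).
Of bracket0, bracket1, bracket2 only 2 to 3 are there at a start; the rules pass over those that are not, and their reading is None.
At some moment in a run one of bracket0, bracket1, bracket2 may be knocked a few centimetres aside while the robot is not near it.
It also fails if it takes over 210 s, if anything falls off the work surface, if the arm or the gripper's body presses on something with over 40 N, if the wrist force passes 120 N, or if a joint passes its speed limit or range.

## Working session

There is one attempt and no reset: what is moved stays moved. The work goes in short steps, Python scripts to look and compute and a tool call to move; the robot and the scene stay as the last step left them, time stands still between calls to the robot, and variables do not carry over. Pictures are saved under pics/ and viewed, and the job is handed in when it is done.

Besides the shell and the picture viewer there is one more tool, called after "Emit:" by a JSON object that holds its "api" and its "payload". arm_command: Moves the arm, as the interface text tells. Scaled input: -1 to 1 covers 10 cm each way for a shift and 90 degrees each way for a turn. Its arguments: {"type":"object","properties":{"targets":{"type":"array"},"claw":{"type":"number"},"force":{"type":"number"}},"required":["targets"]}

```bash
ls; mkdir -p pics; python3 - <<'E'
from cell import sensors, vision, bot
import cv2
print(sensors.read_state(), bot.tip_reach)
for n in ["scene","top","wrist"]:
    c=vision.camera(n); cv2.imwrite(f"pics/a_{n}.png",c["image"][:,:,::-1]); print(n,c["K"],c["camera_from_world"])
E
```

```text
pics
{'time_s': 0.0, 'joint_positions': array([-1.41461121e+00,  3.51222066e-01,  1.65242195e+00, -9.51725968e-06,
        1.13909491e+00, -8.45887878e-02]), 'qd': array([ 4.51647337e-04,  3.87930214e-05, -1.42351704e-04, -1.84142866e-03,
        1.91855442e-04, -3.61352728e-04]), 'tau': array([ 7.90957392e-05, -4.97318172e+01, -2.85259259e+01,  6.98095467e-02,
        2.55802850e-02, -9.14252269e-05]), 'ee_pos': array([ 0.13112841, -0.53380941,  0.23710999]), 'orientation': array([ 2.09400016,  0.25453364, -2.09410491]), 'contact_force': array([ 0.1068824 , -0.60770265, -0.08902202]), 'ft_torque': array([ 0.02117842,  0.0448577 , -0.07100677]), 'finger_gap': 0.9996917650554326} 0.019
scene [[455.68344976   0.         325.11598814]
 [  0.         455.68344976 236.55739832]
 [  0.           0.           1.        ]] [[-0.11919225  0.99281562  0.01050464  0.07408402]
 [ 0.66383733  0.08755545 -0.74273417 -0.31837501]
 [-0.73831782 -0.08155478 -0.669504    1.37513622]
 [ 0.          0.          0.          1.        ]]
top [[534.28229037   0.         328.43933001]
 [  0.         534.28229037 234.24422708]
 [  0.           0.           1.        ]] [[ 0.0090783  -0.99971997 -0.02185318  0.01036575]
 [-0.99559567 -0.00699723 -0.09348956  0.5862603 ]
 [ 0.09331047  0.02260565 -0.9953804   0.97936532]
 [ 0.          0.          0.          1.        ]]
wrist [[371.64829954   0.         322.9359661 ]
 [  0.         371.64829954 238.42564025]
 [  0.           0.           1.        ]] [[ 2.37875015e-01 -9.71295726e-01  3.01239872e-04 -5.48987851e-01]
 [-9.38194612e-01 -2.29688093e-01  2.58909733e-01 -2.93305615e-02]
 [-2.51408726e-01 -6.18707783e-02 -9.65901475e-01  3.90020688e-01]
 [ 0.00000000e+00  0.00000000e+00  0.00000000e+00  1.00000000e+00]]
```

View pics/a_top.png

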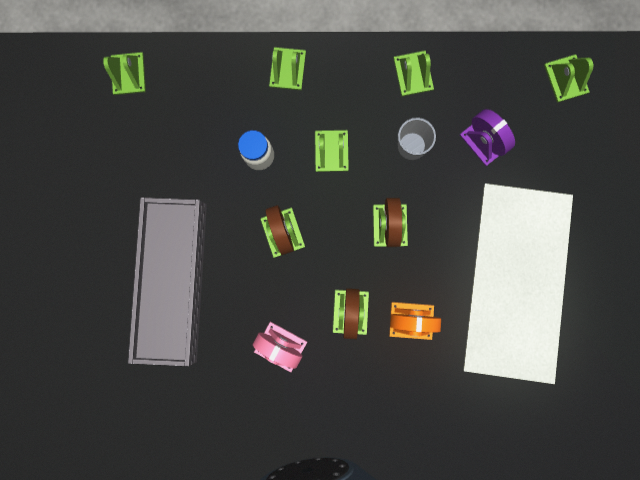

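View pics/a_scene.png

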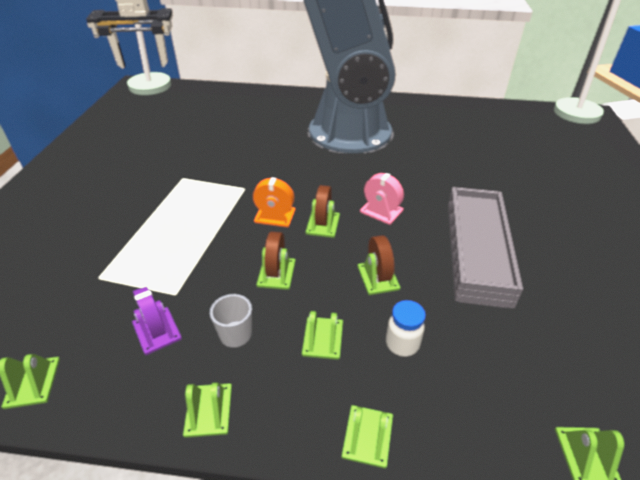

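View pics/a_wrist.png

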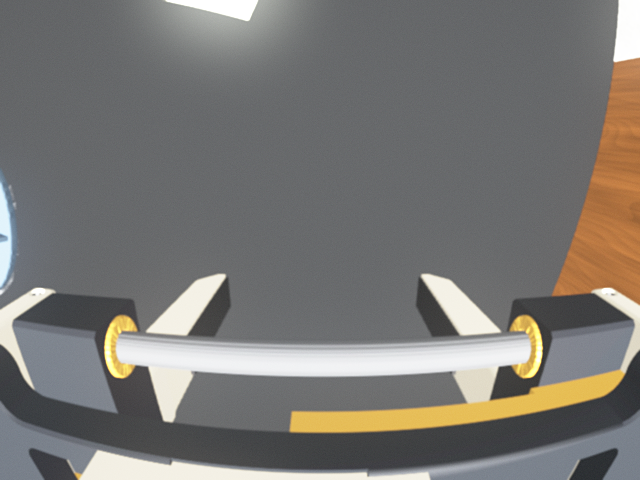

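The bench has three brown-roller brackets at top (283,231), (390,223) and (351,312). The look-alikes to leave are orange (415,320), pink (280,346) and purple (490,135), plus bare green brackets at (127,73), (288,68), (413,72), (568,77) and (332,151). The tray pile is at (165,280) and the pad at (520,283).

```bash
cat > h.py <<'E'
import numpy as np, cv2
from scipy.spatial.transform import Rotation as R
from cell import sensors, vision, bot
def cloud(c):
    K,T=c["K"],c["camera_from_world"]; d=c["depth"]
    v,u=np.mgrid[0:480,0:640]
    P=np.stack([(u-K[0,2])/K[0,0]*d,(v-K[1,2])/K[1,1]*d,d],-1)
    W=(P-T[:3,3])@T[:3,:3]
    W[d<=0]=np.nan
    return W
def plane(c,u,v,z):
    K,T=c["K"],c["camera_from_world"]; Rm=T[:3,:3]; o=-Rm.T@T[:3,3]
    r=np.stack([(np.asarray(u,float)-K[0,2])/K[0,0],(np.asarray(v,float)-K[1,2])/K[1,1],np.ones(np.shape(u))],-1)@Rm
    return o+r*((z-o[2])/r[...,2])[...,None]
def hsv(c): return cv2.cvtColor(c["image"],cv2.COLOR_RGB2HSV)
def rect(p):
    (cx,cy),(w,h),a=cv2.minAreaRect(np.asarray(p[:,:2],np.float32)*1000)
    if w<h: w,h,a=h,w,a+90
    return cx,cy,w,h,(a+90)%180-90
def masks(c):
    H=hsv(c); h,s,v=H[...,0].astype(int),H[...,1],H[...,2]
    return dict(white=(s<40)&(v>190), brown=((h<12)|(h>172))&(s>110)&(v>35)&(v<170), green=(h>33)&(h<50)&(s>120)&(v>90))
def comps(m,amin=80):
    n,l,st,ce=cv2.connectedComponentsWithStats(m.astype(np.uint8))
    return [(l==i) for i in range(1,n) if st[i,4]>=amin]
def state():
    s=sensors.read_state(); return s, R.from_rotvec(s["orientation"])
def show(c,name,box=None,scale=1):
    im=c["image"][:,:,::-1]
    if box: im=im[box[1]:box[3],box[0]:box[2]]
    cv2.imwrite(f"pics/{name}.png",cv2.resize(im,None,fx=scale,fy=scale,interpolation=cv2.INTER_CUBIC))
def to_tool(target,yawR=None):
    s,r=state(); d=r.inv().apply(np.asarray(target)-s["ee_pos"])*10
    out=[np.round(d,3)]
    if yawR is not None: out.append(np.round((r.inv()*yawR).as_rotvec()/(np.pi/2),3))
    return out
E
python3 - <<'E'
from h import *
c=vision.camera("top"); W=cloud(c); M=masks(c)
print("bench z", np.nanmedian(W[420:450,100:200,2]))
for m in comps(M["white"],3000):
    p=W[m]; print("pad depth",rect(p),np.nanmedian(p[:,2])); v,u=np.where(m); print(" plane",rect(plane(c,u,v,0.003)))
for m in comps(M["brown"],60):
    v,u=np.where(m); p=W[m]; 
    print("brown",u.mean(),v.mean(),m.sum(),"zmax",np.nanpercentile(p[:,2],98)); q=p[p[:,2]>0.075]; 
    if len(q)>5: print("   top",rect(q))
for m in comps(M["green"],200):
    v,u=np.where(m); p=W[m]; q=p[(p[:,2]<0.012)]; print("green",u.mean(),v.mean(),rect(q) if len(q)>5 else None)
z=W[...,2]; u,v=np.meshgrid(np.arange(640),np.arange(480))
m=(u<230)&(v>180)&(v<390)&(z>0.058); print("rim",rect(W[m]),np.nanpercentile(z[m],[5,50,95]))
m=(u<230)&(v>180)&(v<390)&(z>0.042)&(z<0.053);print("floor",rect(W[m]),np.nanmedian(z[m]))
show(c,"a_crop",(230,180,460,380),3)
E
```

```text
bench z -0.00024436545269453395
pad depth (322.9090881347656, -444.2173156738281, 23.417591094970703, 0.0, -90.0) 0.002448251089783014
 plane (500.61309814453125, -346.8352355957031, 358.7159423828125, 169.5147705078125, -7.287872314453125)
brown 393.87060702875397 221.5303514376997 626 zmax 0.10034711556042299
   top (606.4796752929688, -102.21356201171875, 79.78923797607422, 23.040401458740234, 0.9559508562088013)
brown 278.459375 229.6703125 640 zmax 0.10073490303731686
   top (591.1552124023438, 104.08616638183594, 79.73822784423828, 23.569324493408203, 20.063127517700195)
brown 351.1079812206573 314.17840375586854 639 zmax 0.10022709577234491
   top (440.4710388183594, -26.94240951538086, 80.57125091552734, 23.377124786376953, -1.5216140747070312)
green 287.34305317324186 68.6303602058319 (921.3421020507812, 101.15397644042969, 85.20089721679688, 65.557373046875, -5.5984039306640625)
green 413.56816102470265 73.52790484903934 (911.9550170898438, -151.90676879882812, 87.45947265625, 71.59295654296875, 10.388975143432617)
green 126.56762295081967 74.22950819672131 (909.89672851562
[... 465 characters left out ...]
118727922439575)
green 292.8190255220418 228.78422273781902 (599.2147827148438, 85.01223754882812, 81.65898132324219, 21.548704147338867, 19.44251823425293)
green 270.0597609561753 237.45019920318725 (583.4656982421875, 129.23513793945312, 81.93019104003906, 13.644013404846191, 21.212465286254883)
green 339.275204359673 311.04632152588556 (441.05255126953125, -5.884868621826172, 78.55712890625, 19.45709991455078, -2.9041976928710938)
rim (496.5315246582031, 311.3365478515625, 300.5821838378906, 111.9559555053711, -1.8458023071289062) [0.06012694 0.06539463 0.06851129]
floor (496.69769287109375, 307.9020690917969, 298.6246643066406, 105.36833190917969, -1.7881088256835938) 0.04793936976131542
```

View pics/a_crop.png

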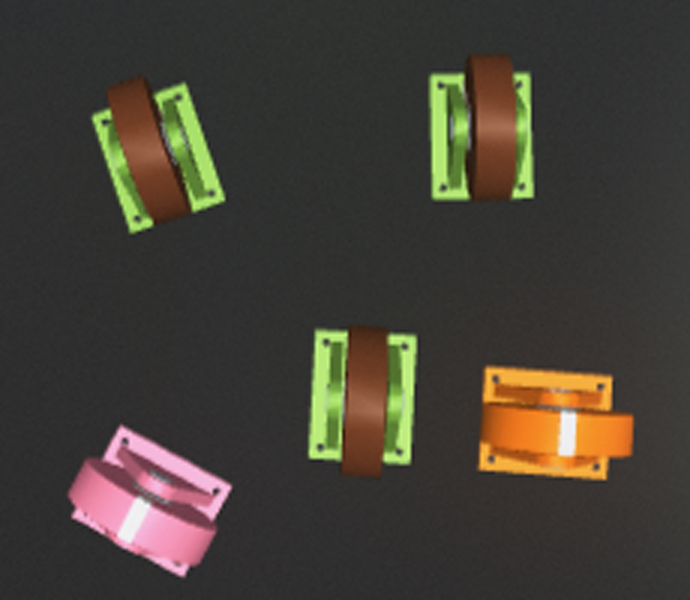

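```bash
cat >> h.py <<'E'
def Rdown(psi_deg,sgn=1,tilt=0):
    a=np.deg2rad(psi_deg); x=np.array([0,0,-1.]); y=sgn*np.array([-np.sin(a),np.cos(a),0]); return R.from_matrix(np.column_stack([x,y,np.cross(x,y)]))
E
python3 - <<'E'
from h import *
s,r=state(); print(r.as_matrix())
for sg in (1,-1): print(sg,to_tool([.495,.260,.237],Rdown(-1.85,sg)), to_tool([.3,-.4,.237],Rdown(-1.85,sg)))
E
```

```text
[[-1.07034700e-04  2.38469738e-01 -9.71149923e-01]
 [ 6.34809637e-04 -9.71149716e-01 -2.38469758e-01]
 [-9.99999793e-01 -6.42019869e-04 -4.74361697e-05]]
1 [array([ 0.008, -6.843, -5.427]), array([-1.826e+00, -1.000e-03,  0.000e+00])] [array([ 0.004, -0.898, -1.959]), array([-1.826e+00, -1.000e-03,  0.000e+00])]
-1 [array([ 0.008, -6.843, -5.427]), array([0.174, 0.   , 0.   ])] [array([ 0.004, -0.898, -1.959]), array([0.174, 0.   , 0.   ])]
```

Emit:
{"api": "arm_command", "payload": {"targets": [0, -1, -1, 0.174, 0, 0, 0, -1, -1, 0.174, 0, 0, 0, -1, -1, 0.174, 0, 0], "claw": 1}}

```text
time_s: 0.57
ee_pos: [0.2055, -0.4108, 0.2377]
orientation: [-2.205, 0.034, 2.206]
contact_force: [-0.8, -0.3, 0.6]
finger_gap: 0.998
```

Emit:
{"api": "arm_command", "payload": {"targets": [0, -1, -1, 0, 0, 0, 0, -1, -1, 0, 0, 0, 0, -1, -1, 0, 0, 0]}}

```text
time_s: 0.95
ee_pos: [0.3093, -0.3152, 0.2378]
orientation: [-2.207, 0.032, 2.207]
contact_force: [-0.2, -0.0, 0.2]
finger_gap: 1.005
```

Emit:
{"api": "arm_command", "payload": {"targets": [0, -1, -1, 0, 0, 0, 0, -1, -1, 0, 0, 0, 0, -1, -1, 0, 0, 0]}}

```text
time_s: 1.32
ee_pos: [0.4124, -0.2189, 0.2376]
orientation: [-2.207, 0.033, 2.207]
contact_force: [0.8, -0.1, -0.6]
finger_gap: 0.995
```

Emit:
{"api": "arm_command", "payload": {"targets": [0, -1, -0.9, 0, 0, 0, 0, -1, -0.9, 0, 0, 0, 0, -1, -0.9, 0, 0, 0]}}

```text
time_s: 1.7
ee_pos: [0.5055, -0.122, 0.2373]
orientation: [-2.206, 0.033, 2.207]
contact_force: [-0.3, -0.6, -0.1]
finger_gap: 0.996
```

Emit:
{"api": "arm_command", "payload": {"targets": [0, -1, 0, 0, 0, 0, 0, -1, 0, 0, 0, 0]}}

```text
time_s: 1.95
ee_pos: [0.5069, -0.0229, 0.2374]
orientation: [-2.204, 0.037, 2.206]
contact_force: [1.0, 0.1, -0.0]
finger_gap: 0.999
```

Emit:
{"api": "arm_command", "payload": {"targets": [0, -1, 0, 0, 0, 0, 0, -1, 0, 0, 0, 0]}}

```text
time_s: 2.2
ee_pos: [0.5105, 0.0773, 0.2376]
orientation: [-2.205, 0.036, 2.205]
contact_force: [0.7, 0.0, -0.3]
finger_gap: 1.0
```

Emit:
{"api": "arm_command", "payload": {"targets": [0, -1, 0, 0, 0, 0, 0, -1, 0, 0, 0, 0, 0, -1, 0, 0, 0, 0]}}

```text
time_s: 2.58
ee_pos: [0.5141, 0.1771, 0.2374]
orientation: [-2.206, 0.034, 2.206]
contact_force: [-0.3, 0.1, 0.3]
finger_gap: 1.001
```

Emit:
{"api": "arm_command", "payload": {"targets": [0, -0.824, 0.217, 0, 0, 0, 0, -0.824, 0.217, 0, 0, 0, 0.8, -0.824, 0.217, 0, 0, 0, 1, -0.824, 0.217, 0, 0, 0, 1, -0.824, 0.217, 0, 0, 0, 1, -0.824, 0.217, 0, 0, 0], "claw": 0.5}}

```text
time_s: 3.32
ee_pos: [0.4961, 0.2592, 0.1393]
orientation: [-2.206, 0.037, 2.202]
contact_force: [0.1, -0.4, -0.2]
finger_gap: 0.501
```

```bash
python3 - <<'E'
from h import *
s,r=state(); print(s["ee_pos"],r.apply([0,1,0]),to_tool([.495,.2604,.0705],Rdown(-1.85,-1)))
show(vision.camera("top"),"b_top",(90,150,330,400),2.4); show(vision.camera("wrist"),"b_wrist")
E
```

```text
[0.49609179 0.25924341 0.13927037] [-3.37303899e-02 -9.99430759e-01 -6.46848806e-04] [array([ 0.688, -0.011,  0.013]), array([-0.001, -0.001,  0.   ])]
```

View pics/b_wrist.png

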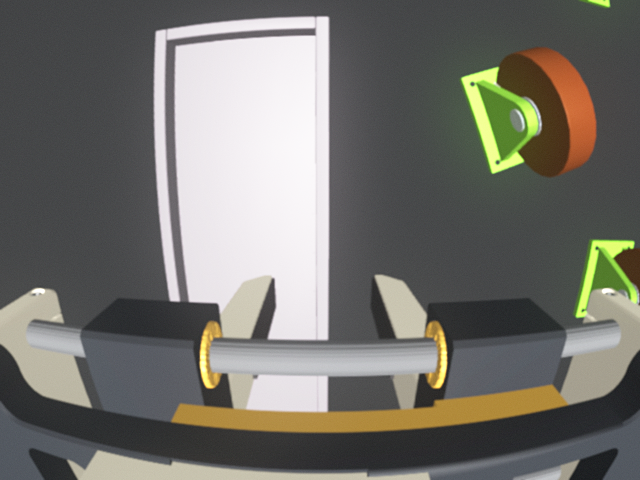

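The wrist view shows the tray's near wall (u≈322) centred between the fingers (u≈323).

Emit:
{"api": "arm_command", "payload": {"targets": [0.4, -0.011, 0.013, 0, 0, 0, 0.6, -0.011, 0.013, 0, 0, 0, 0.69, -0.011, 0.013, 0, 0, 0, 0.69, -0.011, 0.013, 0, 0, 0, 0.69, -0.011, 0.013, 0, 0, 0], "claw": 0.5}}

```text
time_s: 4.05
ee_pos: [0.4942, 0.2615, 0.0698]
orientation: [-2.206, 0.035, 2.203]
contact_force: [0.7, -0.0, 0.5]
finger_gap: 0.498
```

Emit:
{"api": "arm_command", "payload": {"targets": [0, 0, 0, 0, 0, 0, 0, 0, 0, 0, 0, 0, 0, 0, 0, 0, 0, 0, 0, 0, 0, 0, 0, 0, 0, 0, 0, 0, 0, 0, 0, 0, 0, 0, 0, 0], "claw": 0, "force": 45}}

```text
time_s: 4.8
ee_pos: [0.4935, 0.2612, 0.0687]
orientation: [-2.205, 0.036, 2.205]
contact_force: [0.9, -1.3, 0.6]
finger_gap: 0.084
```

Emit:
{"api": "arm_command", "payload": {"targets": [-0.15, 0, 0, 0, 0, 0, -0.3, 0, 0, 0, 0, 0, -0.5, 0, 0, 0, 0, 0, -0.75, 0, 0, 0, 0, 0, -1, 0, 0, 0, 0, 0, -1, 0, 0, 0, 0, 0, -1, 0, 0, 0, 0, 0]}}

```text
time_s: 5.68
ee_pos: [0.4931, 0.2611, 0.1681]
orientation: [-2.204, 0.036, 2.206]
contact_force: [-0.3, -0.7, -3.0]
finger_gap: 0.079
```

```bash
python3 - <<'E'
from h import *
s,r=state(); print(s["ee_pos"],s["contact_force"])
c=vision.camera("top"); W=cloud(c); z=W[...,2]
show(c,"c_top"); show(vision.camera("scene"),"c_scene")
for lo,hi in((.02,.03),(.03,.04),(.04,.053)):
  m=(W[...,1]>.22)&(W[...,1]<.4)&(abs(W[...,0]-.5)<.2)&(z>lo)&(z<hi);print(m.sum())
E
```

```text
[0.49311603 0.26114363 0.16811324] [-0.33823303 -0.72023632 -2.98320007]
906
797
767
```

View pics/c_scene.png

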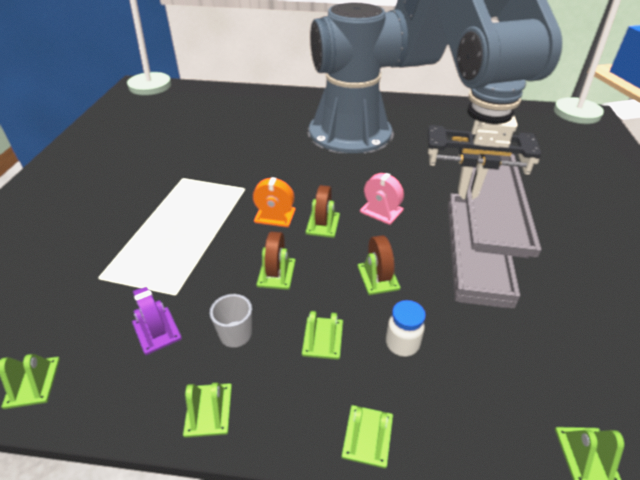

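View pics/c_top.png

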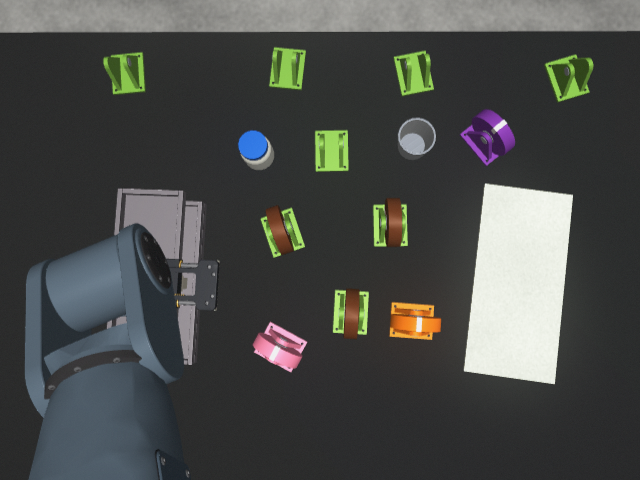

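Emit:
{"api": "arm_command", "payload": {"targets": [-0.3, 0, 0, 0, 0, 0, -0.6, 0.3, 0, 0, 0, 0, -0.6, 0.6, 0, 0, 0, 0, -0.6, 0.94, -0.03, 0, 0, 0]}}

```text
time_s: 6.28
ee_pos: [0.4931, 0.1664, 0.2281]
orientation: [-2.205, 0.035, 2.206]
contact_force: [0.5, -0.5, -2.2]
finger_gap: 0.08
```

Emit:
{"api": "arm_command", "payload": {"targets": [0, 0.35, -0.03, 0, 0, 0, 0, 0.7, -0.03, 0, 0, 0, 0, 1, -0.03, 0, 0, 0]}}

```text
time_s: 6.65
ee_pos: [0.4928, 0.066, 0.2278]
orientation: [-2.203, 0.036, 2.206]
contact_force: [0.4, 0.7, -2.9]
finger_gap: 0.081
```

Emit:
{"api": "arm_command", "payload": {"targets": [0, 0.35, -0.03, 0, 0, 0, 0, 0.7, -0.03, 0, 0, 0, 0, 1, -0.03, 0, 0, 0]}}

```text
time_s: 7.02
ee_pos: [0.4926, -0.034, 0.2279]
orientation: [-2.203, 0.036, 2.206]
contact_force: [0.1, 0.5, -3.2]
finger_gap: 0.082
```

Emit:
{"api": "arm_command", "payload": {"targets": [0, 0.35, -0.03, 0, 0, 0, 0, 0.7, -0.03, 0, 0, 0, 0, 1, -0.03, 0, 0, 0]}}

```text
time_s: 7.4
ee_pos: [0.4924, -0.1341, 0.2278]
orientation: [-2.203, 0.036, 2.206]
contact_force: [-0.2, 0.1, -3.3]
finger_gap: 0.083
```

Emit:
{"api": "arm_command", "payload": {"targets": [0, 0.35, -0.03, 0, 0, 0, 0, 0.7, -0.03, 0, 0, 0, 0, 1, -0.03, 0, 0, 0]}}

```text
time_s: 7.78
ee_pos: [0.4921, -0.2341, 0.2277]
orientation: [-2.203, 0.036, 2.206]
contact_force: [1.5, 0.6, -3.4]
finger_gap: 0.081
```

Emit:
{"api": "arm_command", "payload": {"targets": [0, 0.35, -0.03, 0.02, 0, 0, 0, 0.7, -0.03, 0.04, 0, 0, 0, 1, -0.03, 0.06, 0, 0, 0, 1, -0.03, 0.06, 0, 0]}}

```text
time_s: 8.28
ee_pos: [0.4917, -0.3344, 0.2274]
orientation: [-2.153, 0.139, 2.156]
contact_force: [-1.4, 0.4, -3.3]
finger_gap: 0.079
```

```bash
python3 - <<'E'
from h import *
s,r=state(); print(s["ee_pos"],s["contact_force"],to_tool([.4927,-.3972,.060],Rdown(-7.29,-1)))
E
```

```text
[ 0.49169821 -0.33438857  0.22744654] [-1.37298244  0.38471127 -3.2977219 ] [array([ 1.674,  0.622, -0.093]), array([-0.001,  0.001,  0.   ])]
```

Emit:
{"api": "arm_command", "payload": {"targets": [0, 0.622, -0.093, 0, 0, 0, 0.5, 0.622, -0.093, 0, 0, 0, 1, 0.622, -0.093, 0, 0, 0, 1, 0.622, -0.093, 0, 0, 0, 1, 0.622, -0.093, 0, 0, 0]}}

```text
time_s: 8.9
ee_pos: [0.4944, -0.396, 0.1305]
orientation: [-2.158, 0.137, 2.155]
contact_force: [-0.1, -0.3, -2.6]
finger_gap: 0.083
```

Emit:
{"api": "arm_command", "payload": {"targets": [0.3, 0, 0, 0, 0, 0, 0.67, 0, 0, 0, 0, 0, 0.67, 0, 0, 0, 0, 0]}}

```text
time_s: 9.28
ee_pos: [0.4935, -0.3954, 0.0618]
orientation: [-2.155, 0.135, 2.157]
contact_force: [0.2, -1.0, -3.4]
finger_gap: 0.082
```

```bash
python3 - <<'E'
from h import *
s,r=state(); print(s["ee_pos"],s["contact_force"],to_tool([.4927,-.3972,.0365],Rdown(-7.29,-1)))
show(vision.camera("scene"),"d_scene",(60,140,380,360),2.4)
E
```

```text
[ 0.49349235 -0.39538094  0.06176548] [ 0.15166171 -0.96054607 -3.43211777] [array([0.253, 0.019, 0.005]), array([0.001, 0.001, 0.001])]
```

View pics/d_scene.png

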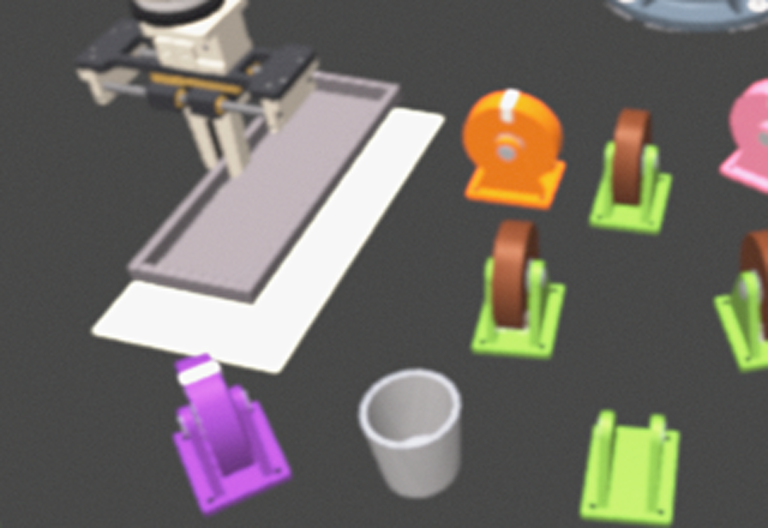

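The tray is held level above the pad. I'll lower the rest of the way gently.

Emit:
{"api": "arm_command", "payload": {"targets": [0.1, 0.015, 0.005, 0, 0, 0, 0.2, 0.015, 0.005, 0, 0, 0, 0.25, 0.015, 0.005, 0, 0, 0, 0.26, 0.015, 0.005, 0, 0, 0, 0.26, 0.015, 0.005, 0, 0, 0]}}

```text
time_s: 9.95
ee_pos: [0.493, -0.3973, 0.0358]
orientation: [-2.156, 0.137, 2.156]
contact_force: [0.4, 1.7, -1.3]
finger_gap: 0.083
```

Emit:
{"api": "arm_command", "payload": {"targets": [0, 0, 0, 0, 0, 0, 0, 0, 0, 0, 0, 0, 0, 0, 0, 0, 0, 0], "claw": 0.4}}

```text
time_s: 10.32
ee_pos: [0.493, -0.3974, 0.0358]
orientation: [-2.156, 0.137, 2.156]
contact_force: [-0.9, 0.1, 0.3]
finger_gap: 0.357
```

Emit:
{"api": "arm_command", "payload": {"targets": [-0.3, 0, 0, 0, 0, 0, -0.6, 0, 0, 0, 0, 0, -1, 0, 0, 0, 0, 0, -1, -0.5, 0, 0, 0, 0, -1, -1, 0, 0, 0, 0]}}

```text
time_s: 10.95
ee_pos: [0.5056, -0.2972, 0.1362]
orientation: [-2.157, 0.139, 2.154]
contact_force: [-0.0, 0.5, -0.2]
finger_gap: 0.399
```

Emit:
{"api": "arm_command", "payload": {"targets": [-0.5, -0.8, 0, 0, 0, 0, -0.7, -1, 0, 0, 0, 0, -0.7, -1, 0, 0, 0, 0], "claw": 0.6}}

```text
time_s: 11.32
ee_pos: [0.5196, -0.1969, 0.2085]
orientation: [-2.163, 0.135, 2.153]
contact_force: [0.2, -1.1, -0.1]
finger_gap: 0.596
```

```bash
cat > look.py <<'E'
from h import *
def look(name=None):
    c=vision.camera("top"); W=cloud(c); M=masks(c); z=W[...,2]
    if name: show(c,name)
    for m in comps(M["brown"],60):
        v,u=np.where(m); p=W[m]; q=p[p[:,2]>np.nanmax(p[:,2])-0.025]
        print("brown px",u.mean().round(),v.mean().round(),"zmax",np.nanpercentile(p[:,2],98).round(4),"rect",np.round(rect(q),1))
    for m in [m for m in comps(M["white"],15)]:
        v,u=np.where(m)
        if m.sum()<1500: print("white px",u.mean().round(),v.mean().round(),m.sum(),"pos",np.nanmedian(W[m],axis=0).round(4))
    return c,W,M
def tray(W):
    a=np.deg2rad(-7.29); d=W[...,:2]-np.array([.5006,-.3468]); X=d[...,0]*np.cos(a)+d[...,1]*np.sin(a); Y=-d[...,0]*np.sin(a)+d[...,1]*np.cos(a); z=W[...,2]
    m=(abs(X)<.2)&(abs(Y)<.1)&(z>0.026)&(z<.04); print("tray rim",rect(W[m]),np.nanmedian(z[m]))
    m=(abs(X)<.12)&(abs(Y)<.035)&(z>0.008)&(z<.022); print("floor z",np.nanpercentile(z[m],[5,50,95]))
E
python3 - <<'E'
from look import *
c,W,M=look("e_top"); tray(W)
m=(W[...,1]>.22)&(W[...,1]<.4)&(abs(W[...,0]-.5)<.2)&(W[...,2]>.042)&(W[...,2]<.053); print("pile rim",rect(W[m]))
print(state()[0]["ee_pos"])
E
```

```text
brown px 394.0 203.0 zmax 0.0935 rect [ 636.1 -101.8   22.4   21.2  -89.1]
brown px 272.0 211.0 zmax 0.0953 rect [617.  113.7  24.2  23.4  19.5]
brown px 394.0 239.0 zmax 0.0917 rect [ 573.5 -103.3   20.5   16.   -89.9]
brown px 284.0 247.0 zmax 0.0907 rect [559.4  92.7  22.4  17.7 -70.7]
brown px 352.0 297.0 zmax 0.0926 rect [471.2 -28.6  21.7  13.8  84.9]
brown px 350.0 334.0 zmax 0.0906 rect [409.3 -25.6  22.9  21.3   0.6]
white px 414.0 140.0 602 pos [ 0.7687 -0.1477  0.0065]
white px 500.0 125.0 82 pos [ 0.7757 -0.2882  0.0989]
white px 260.0 156.0 174 pos [0.7228 0.139  0.0584]
white px 140.0 281.0 586 pos [0.4951 0.3624 0.048 ]
white px 515.0 254.0 298 pos [ 0.5231 -0.1759  0.51  ]
white px 483.0 300.0 177 pos [ 0.4671 -0.277   0.003 ]
white px 512.0 312.0 644 pos [ 0.4455 -0.3291  0.0147]
white px 419.0 324.0 86 pos [ 0.4258 -0.1434  0.0988]
white px 457.0 326.0 180 pos [ 0.4573 -0.1089  0.5591]
white px 286.0 335.0 272 pos [0.3975 0.0924 0.0056]
white px 282.0 342.0 43 pos [0.3893 0.0953 0.0655]
white px 276.0 355.0 556 pos [0.3698 0.1019 0.0945]
white px 162.0 361.0 190 pos [0.3507 0.3174 0.0479]
tray rim (545.99267578125, -352.1343994140625, 211.162353515625, 111.99873352050781, -7.30615234375) 0.0320649082641848
floor z [0.01179261 0.01446041 0.01768755]
pile rim (496.49847412109375, 311.38751220703125, 300.0166931152344, 112.57179260253906, -1.6305389404296875)
[ 0.51879051 -0.19811852  0.20677562]
```

View pics/e_top.png

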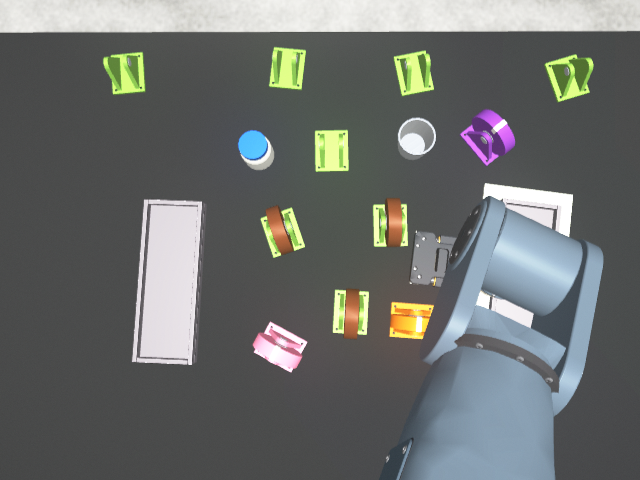

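```bash
sed -i 's/(v<170), green/(v<215), green/' h.py; python3 - <<'E'
from h import *
print(to_tool([.606,-.1022,.190],Rdown(1.0,-1)))
E
```

```text
[array([ 0.169, -1.06 , -0.746]), array([-0.09 , -0.001, -0.001])]
```

Emit:
{"api": "arm_command", "payload": {"targets": [0.16, -0.5, -0.4, -0.05, 0, 0, 0.16, -1, -0.746, -0.09, 0, 0, 0.16, -1, -0.746, -0.09, 0, 0, 0.16, -1, -0.746, -0.09, 0, 0], "claw": 0.6}}

```text
time_s: 11.88
ee_pos: [0.6042, -0.1101, 0.1885]
orientation: [2.213, 0.015, -2.217]
contact_force: [1.2, 0.3, -0.1]
finger_gap: 0.601
```

```bash
python3 - <<'E'
from look import *
print(state()[0]["ee_pos"],to_tool([.606,-.1022,.190],Rdown(1.0,-1)))
c=vision.camera("wrist"); show(c,"f_wrist")
E
```

```text
[ 0.60417183 -0.11008639  0.18846895] [array([-0.015, -0.079, -0.019]), array([-0.002,  0.001,  0.   ])]
```

View pics/f_wrist.png

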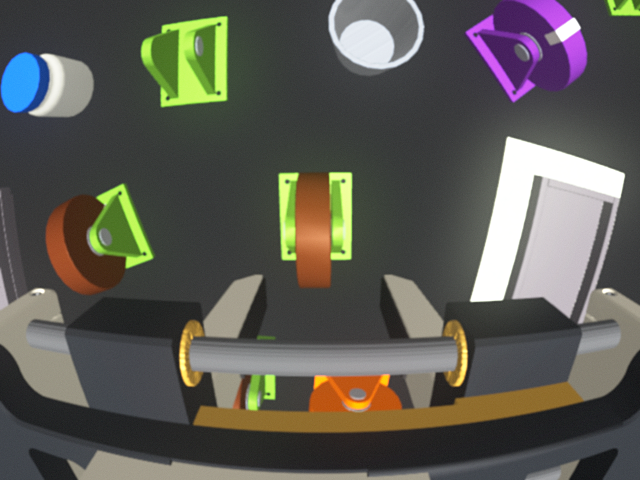

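The brown roller sits between the fingers (u≈313, fingers' midline 323). The 8 mm offset matches the computed one.

Emit:
{"api": "arm_command", "payload": {"targets": [0, -0.079, -0.019, 0, 0, 0, 0.4, -0.079, -0.019, 0, 0, 0, 0.8, -0.079, -0.019, 0, 0, 0, 0.985, -0.079, -0.019, 0, 0, 0, 0.985, -0.079, -0.019, 0, 0, 0, 0.985, -0.079, -0.019, 0, 0, 0], "claw": 0.5}}

```text
time_s: 12.68
ee_pos: [0.6074, -0.1015, 0.0927]
orientation: [2.216, 0.015, -2.212]
contact_force: [0.1, -0.1, 1.0]
finger_gap: 0.501
```

```bash
python3 - <<'E'
from look import *
s,r=state();print(s["ee_pos"],s["contact_force"],to_tool([.606,-.1022,.090],Rdown(1.0,-1)))
c=vision.camera("wrist"); show(c,"g_wrist")
E
```

```text
[ 0.60739098 -0.1014887   0.0926642 ] [ 0.06797746 -0.06426416  0.97495979] [array([0.027, 0.007, 0.014]), array([-0.002, -0.001, -0.   ])]
```

View pics/g_wrist.png

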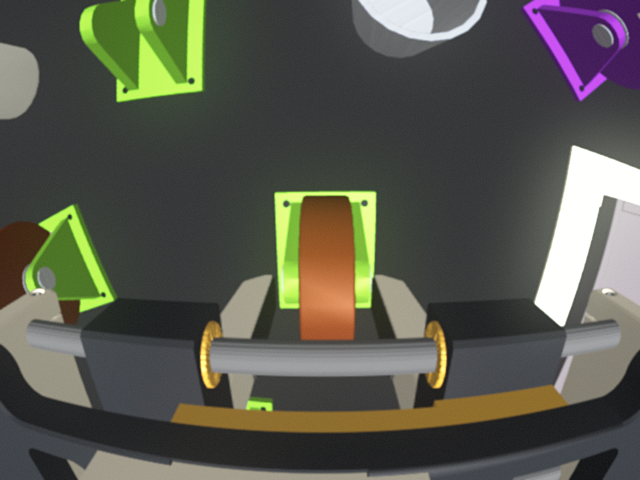

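Emit:
{"api": "arm_command", "payload": {"targets": [0.027, 0.007, 0.014, 0, 0, 0, 0.032, 0.007, -0.048, 0, -0.111, 0, 0.049, 0.007, -0.109, 0, -0.222, 0, 0.075, 0.007, -0.166, 0, -0.333, 0, 0.111, 0.007, -0.217, 0, -0.444, 0, 0.132, 0.007, -0.241, 0, -0.5, 0, 0.132, 0.007, -0.241, 0, -0.5, 0, 0.132, 0.007, -0.241, 0, -0.5, 0], "claw": 0.5}}

```text
time_s: 13.72
ee_pos: [0.6308, -0.1016, 0.0785]
orientation: [1.201, 0.009, -2.888]
contact_force: [0.5, 0.5, -0.0]
finger_gap: 0.5
```

```bash
cat > ax.py <<'E'
from look import *
def ax(axle):
    s,r=state(); d=r.inv().apply(np.asarray(axle)-s["ee_pos"])*1000
    x=r.apply([1,0,0]); h=x[:2]; print("axle in tool mm",d.round(1),"radius",np.hypot(d[0],d[2]).round(1),"tilt",np.degrees(np.arctan2(np.linalg.norm(h),-x[2])).round(1),"F",s["contact_force"].round(1),"gap",round(s["finger_gap"]*93,1))
E
python3 - <<'E'
from ax import *
ax([.606,-.1022,.054]); show(vision.camera("scene"),"h_scene",(180,100,500,360),2.3)
E
```

```text
axle in tool mm [34.9  0.2  0.3] radius 34.9 tilt 44.8 F [ 0.5  0.5 -0. ] gap 46.5
```

View pics/h_scene.png

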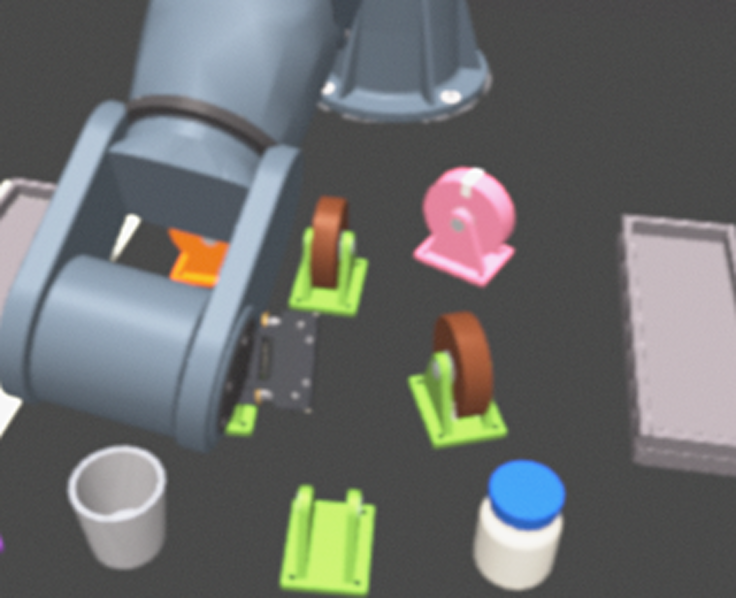

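The gripper is tilted at the bracket at (606,-102) mm, with its axle on the finger line (radius 34.9 mm). I'll close on the roller and swing.

Emit:
{"api": "arm_command", "payload": {"targets": [0, 0, 0, 0, 0, 0, 0, 0, 0, 0, 0, 0, 0, 0, 0, 0, 0, 0, 0, 0, 0, 0, 0, 0], "claw": 0, "force": 25}}

```text
time_s: 14.28
ee_pos: [0.6308, -0.1017, 0.0782]
orientation: [1.198, 0.008, -2.89]
contact_force: [1.1, -2.0, 2.6]
finger_gap: 0.258
```

Emit:
{"api": "arm_command", "payload": {"targets": [0.005, 0, 0.061, 0, 0.111, 0, 0.021, 0, 0.12, 0, 0.222, 0, 0.047, 0, 0.175, 0, 0.333, 0, 0.082, 0, 0.225, 0, 0.444, 0, 0.125, 0, 0.268, 0, 0.556, 0, 0.175, 0, 0.303, 0, 0.667, 0, 0.23, 0, 0.329, 0, 0.778, 0, 0.289, 0, 0.345, 0, 0.889, 0, 0.35, 0, 0.35, 0, 1, 0, 0.35, 0, 0.35, 0, 1, 0, 0.35, 0, 0.35, 0, 1, 0]}}

```text
time_s: 15.65
ee_pos: [0.5912, -0.0812, 0.0825]
orientation: [-2.754, -0.164, 1.417]
contact_force: [0.2, -9.0, 14.2]
finger_gap: 0.271
```

```bash
python3 - <<'E'
from ax import *
ax([.606,-.1022,.054]); show(vision.camera("scene"),"i_scene",(180,100,500,360),2.3)
E
```

```text
axle in tool mm [29.3 24.4  4.8] radius 29.6 tilt 36.0 F [ 0.2 -9.  14.2] gap 25.2
```

View pics/i_scene.png

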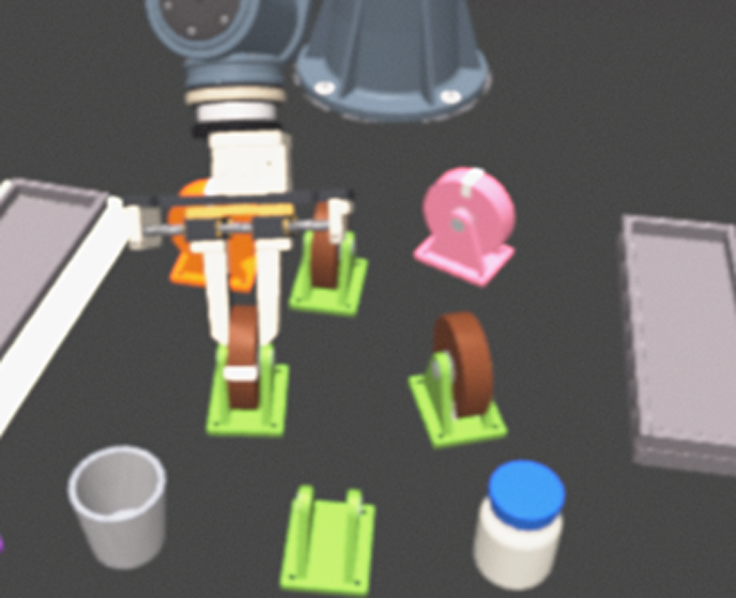

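```bash
python3 - <<'E'
from ax import *
s,r=state(); print(s["joint_positions"].round(3), r.as_matrix().round(3), s["qd"].round(2))
look("i_top")
E
```

```text
[-0.347  0.529  2.032  1.509  0.308 -0.242] [[ 0.579  0.076 -0.811]
 [ 0.112 -0.994 -0.013]
 [-0.807 -0.083 -0.584]] [ 0.01 -0.01 -0.04 -0.43 -0.01  0.47]
brown px 381.0 217.0 zmax 0.1002 rect [609.8 -78.4  65.7  23.3   5.5]
brown px 278.0 229.0 zmax 0.1005 rect [591.6 104.4  78.2  23.3  19.6]
brown px 351.0 315.0 zmax 0.0999 rect [439.9 -27.   78.9  22.8  -2.7]
white px 612.0 2.0 50 pos [ 1.4713 -0.9379 -0.7498]
white px 632.0 5.0 154 pos [ 1.4601 -1.0067 -0.7505]
white px 605.0 9.0 15 pos [ 1.444  -0.9153 -0.7508]
white px 628.0 24.0 188 pos [ 1.387  -0.9882 -0.7506]
white px 602.0 20.0 37 pos [ 1.4047 -0.9015 -0.7499]
white px 414.0 140.0 553 pos [ 0.7684 -0.1478  0.0059]
white px 500.0 125.0 75 pos [ 0.7757 -0.288   0.0991]
white px 260.0 156.0 150 pos [0.7234 0.1374 0.058 ]
white px 378.0 199.0 30 pos [ 0.6459 -0.0745  0.0764]
white px 140.0 280.0 556 pos [0.4952 0.3623 0.0479]
white px 371.0 227.0 83 pos [ 0.5933 -0.0604  0.0922]
white px 394.0 227.0 102 pos [ 0.5935 -0.1017  0.0942]
white px 442.0 233.0 53 pos [ 0.5749 -0.1719  0.1659]
white px 345.0 240.0 89 pos [ 0.5622 -0.0101  0.1724]
white px 392.0 239.0 19 pos [ 0.5663 -0.0929  0.1654]
white px 384.0 263.0 561 pos [ 0.5312 -0.0701  0.2032]
white px 396.0 269.0 15 pos [ 0.5152 -0.0899  0.2511]
white px 388.0 277.0 26 pos [ 0.5035 -0.0758  0.2549]
white px 287.0 335.0 238 pos [0.3975 0.0905 0.0056]
white px 282.0 341.0 23 pos [0.3907 0.0958 0.0659]
white px 276.0 354.0 268 pos [0.3719 0.1019 0.0977]
white px 259.0 353.0 22 pos [0.3616 0.1459 0.0052]
white px 162.0 361.0 154 pos [0.351  0.3133 0.0477]
white px 286.0 368.0 30 pos [0.3348 0.0933 0.006 ]
```

View pics/i_top.png

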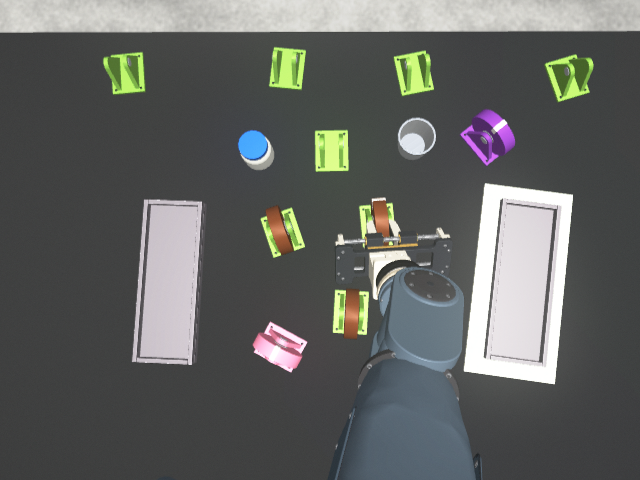

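The arm reached the wrist limit tilting back (j5 small) and nudged the bracket about 24 mm in y. The stripe has come round to the +x side. I'll release, back off and straighten the tool. From here I'll use forward tilts only.

Emit:
{"api": "arm_command", "payload": {"targets": [0, 0, 0, 0, 0, 0, 0, 0, 0, 0, 0, 0, 0, 0, 0, 0, 0, 0], "claw": 0.55}}

```text
time_s: 16.12
ee_pos: [0.5911, -0.0777, 0.0839]
orientation: [-2.752, -0.176, 1.415]
contact_force: [-17.7, 5.2, 40.4]
finger_gap: 0.526
```

```bash
python3 - <<'E'
from ax import *
s,r=state(); print(s["joint_positions"].round(3),s["contact_force"].round(1)); ax([.61,-.078,.054]); print(r.apply([-1,0,0]))
E
```

```text
[-0.344  0.526  2.03   1.481  0.314 -0.212] [-17.7   5.2  40.4]
axle in tool mm [35.   4.5  2. ] radius 35.1 tilt 36.1 F [-17.7   5.2  40.4] gap 48.9
[-0.57686431 -0.12047262  0.80790712]
```

Emit:
{"api": "arm_command", "payload": {"targets": [-0.15, 0, 0, 0, 0, 0, -0.35, 0, 0, 0, 0, 0, -0.6, 0, 0, 0, 0, 0, -0.6, 0, 0, 0, 0, 0]}}

```text
time_s: 16.62
ee_pos: [0.555, -0.0859, 0.13]
orientation: [-2.748, -0.171, 1.422]
contact_force: [-0.4, -0.6, 0.8]
finger_gap: 0.551
```

```bash
python3 - <<'E'
from ax import *
s,r=state(); print(s["joint_positions"].round(3),s["ee_pos"],s["contact_force"].round(1)); print(to_tool([.60,-.08,.2],Rdown(1,-1)))
E
```

```text
[-0.388  0.386  2.093  1.23   0.352  0.015] [ 0.55498548 -0.08591023  0.12999073] [-0.4 -0.6  0.8]
[array([-0.303, -0.085, -0.773]), array([ 0.02 , -0.392,  0.066])]
```

Emit:
{"api": "arm_command", "payload": {"targets": [-0.3, -0.08, -0.4, 0.01, -0.1, 0.02, -0.3, -0.08, -0.77, 0.01, -0.2, 0.03, -0.3, -0.08, -0.77, 0.02, -0.3, 0.05, -0.3, -0.08, -0.77, 0.02, -0.39, 0.066, -0.3, -0.08, -0.77, 0.02, -0.39, 0.066, -0.3, -0.08, -0.77, 0.02, -0.39, 0.066]}}

```text
time_s: 17.38
ee_pos: [0.6013, -0.0791, 0.1977]
orientation: [2.21, 0.024, -2.214]
contact_force: [-0.4, -0.0, 0.4]
finger_gap: 0.552
```

```bash
python3 - <<'E'
from ax import *
s,r=state(); print(s["joint_positions"].round(3),s["ee_pos"],s["contact_force"].round(1)); print(to_tool([.60,-.08,.2],Rdown(1,-1)))
look("j_top"); show(vision.camera("wrist"),"j_wrist")
E
```

```text
[-0.208  0.495  1.538  0.002  1.111  1.342] [ 0.60134205 -0.0790688   0.19766645] [-0.4 -0.   0.4]
[array([-0.023,  0.009,  0.014]), array([0.002, 0.001, 0.001])]
brown px 278.0 230.0 zmax 0.1002 rect [590.5 103.9  76.6  23.3  19.8]
white px 415.0 134.0 338 pos [ 0.7779 -0.1491  0.0067]
white px 500.0 125.0 80 pos [ 0.7759 -0.2884  0.0986]
white px 260.0 156.0 166 pos [0.7229 0.1393 0.0583]
white px 367.0 182.0 30 pos [ 0.6142 -0.0393  0.3536]
white px 437.0 187.0 57 pos [ 0.5904 -0.1038  0.4991]
white px 140.0 281.0 574 pos [0.4951 0.3624 0.048 ]
white px 373.0 223.0 158 pos [ 0.5714 -0.0477  0.3524]
white px 456.0 279.0 105 pos [ 0.4979 -0.1116  0.5453]
white px 287.0 335.0 242 pos [0.3974 0.0916 0.0057]
white px 282.0 341.0 33 pos [0.3905 0.0953 0.0652]
white px 276.0 355.0 459 pos [0.37   0.1021 0.0958]
white px 162.0 361.0 184 pos [0.3508 0.3174 0.0478]
```

View pics/j_wrist.png

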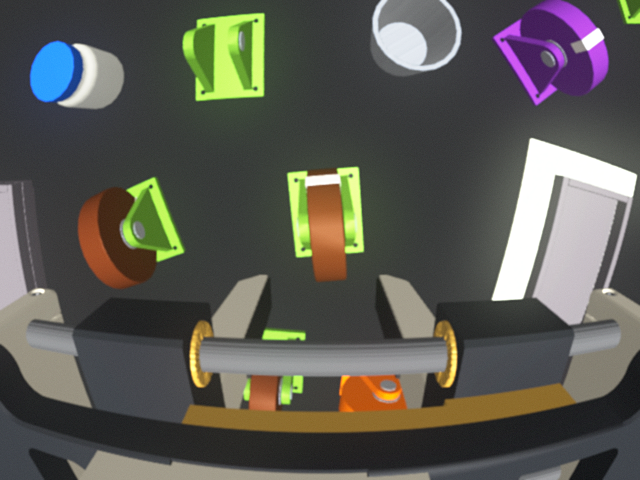

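View pics/j_top.png

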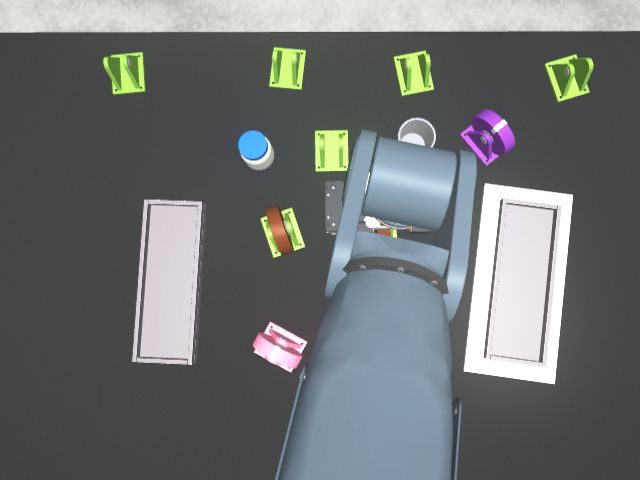

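The wrist view shows the bracket at (325,215), straight and standing, with its white stripe at (323,180) on the far (+x) face. I'll measure from the wrist depth.

```bash
cat >> ax.py <<'E'
def wcloud(c):
    K,T=c["K"],c["camera_from_world"]; d=c["depth"]
    v,u=np.mgrid[0:480,0:640]; a=(u-K[0,2])/K[0,0]; b=(v-K[1,2])/K[1,1]
    t=np.hypot(a,b); k=np.where(t>1e-6,np.tan(np.minimum(t,1.4))/np.maximum(t,1e-9),1)
    P=np.stack([a*k*d,b*k*d,d],-1); W=(P-T[:3,3])@T[:3,:3]; W[(d<=0)|(t>1.3)]=np.nan
    return W
def wbr(near,rad=.07,W=None,c=None,zoff=0,name=None):
    """bracket pose from wrist camera near xy: roller top rect, stripe angle"""
    if c is None: c=vision.camera("wrist"); W=wcloud(c)
    if name: show(c,name)
    M=masks(c); H=hsv(c)
    nb=np.hypot(W[...,0]-near[0],W[...,1]-near[1])<rad; z=W[...,2]
    br=nb&M["brown"]&(z>.03+zoff); p=W[br]
    top=p[p[:,2]>.075+zoff]; print("brown n",len(p),"zmax",np.nanpercentile(p[:,2],98).round(4),"rect top",np.round(rect(top),1),"rect all",np.round(rect(p),1))
    g=nb&M["green"]&(z<.012+zoff)&(z>.001+zoff); 
    if g.sum()>30: print("plate",np.round(rect(W[g]),1), "n",g.sum())
    st=nb&(H[...,1]<60)&(H[...,2]>170)&(z>.03+zoff)&(z<.105+zoff); 
    if st.sum()>8:
        q=W[st]; v,u=np.where(st); print("stripe n",st.sum(),"px",u.mean().round(),v.mean().round(),"med",np.nanmedian(q,0).round(4), "z range",q[:,2].min().round(4),q[:,2].max().round(4))
    return c,W,M,nb
E
python3 - <<'E'
from ax import *
c,W,M,nb=wbr([.606,-.078])
wbr([.591,.104],c=c,W=W)
E
```

```text
brown n 1053 zmax 0.0998 rect top [602.3 -75.7  75.3  49.   20.4] rect all [602.  -75.8  76.   49.   20.4]
plate [605.6 -80.5  83.6  67.    5.8] n 667
stripe n 356 px 324.0 182.0 med [ 0.645  -0.0768  0.0773] z range 0.0602 0.0825
brown n 2620 zmax 0.0993 rect top [592.4 104.8  79.5  26.1  19. ] rect all [592.6 104.9  88.3  26.2  19.5]
plate [597.   90.5  81.4  36.2  20.7] n 1364
```

```bash
cat >> ax.py <<'E'
def big(near,c=None,W=None,zoff=0,rad=.07):
    if c is None: c=vision.camera("wrist"); W=wcloud(c)
    M=masks(c); nb=np.hypot(W[...,0]-near[0],W[...,1]-near[1])<rad; z=W[...,2]
    out=[]
    for m in comps(nb&M["brown"]&(z>.078+zoff),100):
        q=W[m]; 
        # axis direction from normal-free way: fit rect on eroded comp
        e=cv2.erode(m.astype(np.uint8),np.ones((3,3)))>0
        print("roller top n",m.sum(),np.round(rect(q),1),"eroded",np.round(rect(W[e]),1) if e.sum()>50 else None,"med",np.nanmedian(q,0).round(4))
    e=cv2.erode((nb&M["green"]&(z<.011+zoff)&(z>.001+zoff)).astype(np.uint8),np.ones((3,3)))>0
    print("plate eroded",np.round(rect(W[e]),1))
    return c,W
E
python3 - <<'E'
from ax import *
c,W=big([.606,-.079])
big([.591,.104],c,W)
ang=np.deg2rad(5); print(state()[0]["ee_pos"])
for yaw in (3,4,5,6): print(yaw,to_tool([.605,-.0795,.180],Rdown(yaw,-1)))
E
```

```text
roller top n 849 [586.9 -82.6  36.4  23.6   6.5] eroded [584.1 -82.9  26.3  21.4   8.5] med [ 0.5862 -0.0824  0.094 ]
plate eroded [609.1 -63.8  87.8  37.4 -23.6]
roller top n 2224 [592.5 104.5  76.5  25.8  19.1] eroded [592.7 104.1  73.8  23.   19.6] med [0.5945 0.1029 0.0942]
plate eroded [598.   89.2  78.1  32.5  20.1]
[ 0.60002284 -0.07949787  0.19709998]
3 [array([ 0.171,  0.002, -0.05 ]), array([-0.021, -0.001,  0.003])]
4 [array([ 0.171,  0.002, -0.05 ]), array([-0.032, -0.001,  0.003])]
5 [array([ 0.171,  0.002, -0.05 ]), array([-0.043, -0.001,  0.002])]
6 [array([ 0.171,  0.002, -0.05 ]), array([-0.054, -0.001,  0.002])]
```

Emit:
{"api": "arm_command", "payload": {"targets": [0.3, 0.01, -0.055, -0.054, 0, 0, 0.6, 0.01, -0.055, -0.054, 0, 0, 0.9, 0.01, -0.055, -0.054, 0, 0, 0.9, 0.01, -0.055, -0.054, 0, 0, 0.9, 0.01, -0.055, -0.054, 0, 0], "claw": 0.5}}

```text
time_s: 18.2
ee_pos: [0.606, -0.0812, 0.1094]
orientation: [2.173, 0.114, -2.166]
contact_force: [-0.0, 0.1, 0.3]
finger_gap: 0.502
```

```bash
cat >> ax.py <<'E'
def swing(axle,yaw,phis,rad=36):
    """rows (tool units) to place the tool at tilt phi (deg, + = body back toward robot) about axle, relative to commanded~measured pose"""
    s,r=state(); R0=Rdown(yaw,-1)
    for ph in phis:
        Rt=R0*R.from_rotvec([0,np.deg2rad(ph),0]); p=np.asarray(axle)-Rt.apply([rad/1000,0,0])
        print(ph,np.round(r.inv().apply(p-s["ee_pos"])*10,3),np.round((r.inv()*Rt).as_rotvec()/(np.pi/2),3))
E
python3 - <<'E'
from ax import *
A=[.6055,-.0805,.054]; ax(A); swing(A,6,range(0,-51,-10))
E
```

```text
axle in tool mm [55.4 -0.6  0.6] radius 55.4 tilt 0.2 F [-0.   0.1  0.3] gap 46.7
0 [ 0.194 -0.007  0.005] [-0.001 -0.002  0.001]
-10 [ 0.2   -0.007 -0.058] [-0.001 -0.113  0.001]
-20 [ 0.216 -0.007 -0.119] [-0.001 -0.224  0.001]
-30 [ 0.243 -0.007 -0.175] [-0.001 -0.335  0.001]
-40 [ 0.279 -0.007 -0.227] [-0.001 -0.446  0.001]
-50 [ 0.323 -0.007 -0.271] [-0.001 -0.558  0.001]
```

Emit:
{"api": "arm_command", "payload": {"targets": [0.19, -0.007, 0.005, 0, 0, 0, 0.2, -0.007, -0.058, 0, -0.111, 0, 0.216, -0.007, -0.119, 0, -0.222, 0, 0.243, -0.007, -0.175, 0, -0.333, 0, 0.279, -0.007, -0.227, 0, -0.444, 0, 0.323, -0.007, -0.271, 0, -0.556, 0, 0.323, -0.007, -0.271, 0, -0.556, 0, 0.323, -0.007, -0.271, 0, -0.556, 0]}}

```text
time_s: 19.2
ee_pos: [0.6327, -0.0775, 0.0762]
orientation: [1.048, 0.056, -2.859]
contact_force: [-0.3, -0.6, 0.7]
finger_gap: 0.501
```

Emit:
{"api": "arm_command", "payload": {"targets": [0, 0, 0, 0, 0, 0, 0, 0, 0, 0, 0, 0, 0, 0, 0, 0, 0, 0, 0, 0, 0, 0, 0, 0], "claw": 0, "force": 25}}

```text
time_s: 19.7
ee_pos: [0.6327, -0.0775, 0.077]
orientation: [1.043, 0.055, -2.86]
contact_force: [1.7, -1.1, 6.0]
finger_gap: 0.257
```

```bash
python3 - <<'E'
from ax import *
A=[.6055,-.0805,.054]; ax(A); 
show(vision.camera("wrist"),"k_wrist")
swing(A,6,range(-40,11,10))
E
```

```text
axle in tool mm [35.8  0.2  0. ] radius 35.8 tilt 49.9 F [ 1.7 -1.1  6. ] gap 23.9
-40 [0.003 0.001 0.062] [-0.     0.11   0.001]
-30 [0.019 0.001 0.123] [-0.001  0.221  0.001]
-20 [0.046 0.001 0.18 ] [-0.001  0.333  0.001]
-10 [0.082 0.001 0.231] [-0.001  0.444  0.001]
0 [0.126 0.001 0.275] [-0.001  0.555  0.001]
10 [0.177 0.001 0.311] [-0.001  0.666  0.001]
```

View pics/k_wrist.png

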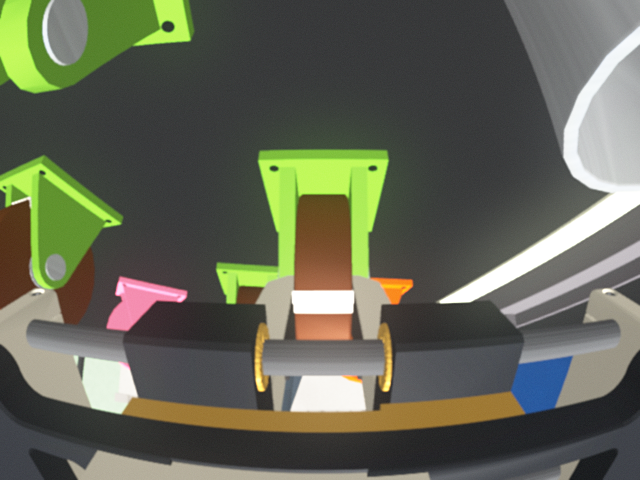

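```bash
cat >> ax.py <<'E'
def stripe(axle,yaw,c=None,W=None):
    if c is None: c=vision.camera("wrist"); W=wcloud(c)
    H=hsv(c); d=W-np.asarray(axle); a=np.deg2rad(yaw)
    X=d[...,0]*np.cos(a)+d[...,1]*np.sin(a); Y=-d[...,0]*np.sin(a)+d[...,1]*np.cos(a); r=np.hypot(X,d[...,2])
    m=(abs(Y)<.014)&(r>.041)&(r<.049)&(H[...,1]<70)&(H[...,2]>150)
    th=np.degrees(np.arctan2(X,d[...,2]))[m]; v,u=np.where(m)
    print("stripe n",m.sum(),"fwd angle med",np.median(th).round(1),np.percentile(th,[5,95]).round(1),"px",u.mean().round(),v.mean().round())
E
python3 - <<'E'
from ax import *
stripe([.6055,-.0805,.054],6)
E
```

```text
stripe n 1489 fwd angle med 60.7 [54.8 65.9] px 324.0 301.0
```

Emit:
{"api": "arm_command", "payload": {"targets": [0.003, 0, 0.062, 0, 0.11, 0, 0.019, 0, 0.123, 0, 0.221, 0, 0.046, 0, 0.18, 0, 0.333, 0, 0.082, 0, 0.231, 0, 0.444, 0, 0.126, 0, 0.275, 0, 0.555, 0, 0.178, 0, 0.312, 0, 0.67, 0, 0.178, 0, 0.312, 0, 0.67, 0, 0.178, 0, 0.312, 0, 0.67, 0]}}

```text
time_s: 20.8
ee_pos: [0.5996, -0.0809, 0.0885]
orientation: [2.357, 0.124, -1.974]
contact_force: [-0.3, 0.9, -4.9]
finger_gap: 0.253
```

```bash
python3 - <<'E'
from ax import *
A=[.6055,-.0805,.054]; ax(A); print(state()[0]["joint_positions"].round(2))
c=vision.camera("wrist"); W=wcloud(c); stripe(A,6,c,W); show(c,"l_wrist")
M=masks(c); z=W[...,2]; nb=np.hypot(W[...,0]-A[0],W[...,1]-A[1])<.07; g=nb&M["green"]&(z<.012)&(z>.001); print(rect(W[g]))
E
```

```text
axle in tool mm [35.   0.3  0.2] radius 35.0 tilt 10.1 F [-0.3  0.9 -4.9] gap 23.5
[-0.24  0.57  1.74  0.1   0.67  1.16]
stripe n 1487 fwd angle med 0.4 [-5.3  5.5] px 324.0 304.0
(620.5814819335938, -77.82344055175781, 66.68364715576172, 43.91618347167969, -84.13511228561401)
```

View pics/l_wrist.png

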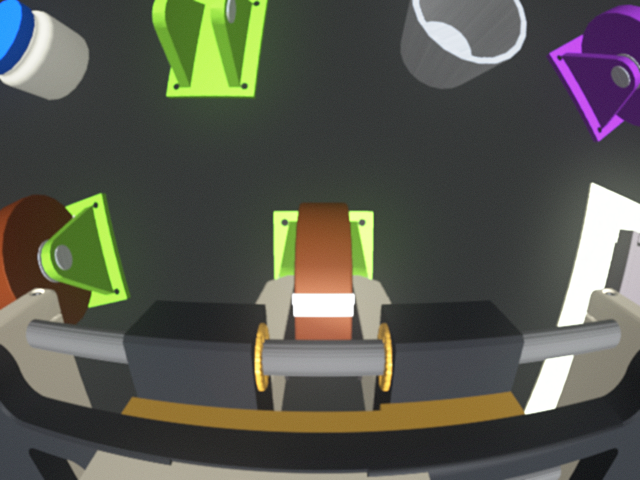

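The stripe is at the top (0.4°). I'll regrip upright with 40 N and carry.

Emit:
{"api": "arm_command", "payload": {"targets": [0, 0, 0, 0, 0, 0, 0, 0, 0, 0, 0, 0, 0, 0, 0, 0, 0, 0], "claw": 0.5}}

```text
time_s: 21.22
ee_pos: [0.5993, -0.0809, 0.0885]
orientation: [2.361, 0.123, -1.969]
contact_force: [-0.5, 0.2, 0.4]
finger_gap: 0.49
```

```bash
python3 - <<'E'
from ax import *
A=[.6055,-.0805,.054]; ax(A); stripe(A,6); swing(A,6,[0])
E
```

```text
axle in tool mm [35.1  0.3  0.1] radius 35.1 tilt 10.3 F [-0.5  0.2  0.4] gap 45.6
stripe n 1412 fwd angle med 0.1 [-5.7  5.5] px 323.0 303.0
0 [-0.003  0.003 -0.065] [-0.001 -0.115  0.001]
```

Emit:
{"api": "arm_command", "payload": {"targets": [-0.003, 0.003, -0.065, 0, -0.115, 0, -0.003, 0.003, -0.065, 0, -0.115, 0, -0.003, 0.003, -0.065, 0, -0.115, 0]}}

```text
time_s: 21.65
ee_pos: [0.6051, -0.0804, 0.0894]
orientation: [2.172, 0.114, -2.167]
contact_force: [-0.6, -0.7, -0.4]
finger_gap: 0.498
```

Emit:
{"api": "arm_command", "payload": {"targets": [0, 0, 0, 0, 0, 0, 0, 0, 0, 0, 0, 0, 0, 0, 0, 0, 0, 0, 0, 0, 0, 0, 0, 0, 0, 0, 0, 0, 0, 0], "claw": 0, "force": 40}}

```text
time_s: 22.28
ee_pos: [0.6052, -0.0806, 0.0899]
orientation: [2.169, 0.113, -2.17]
contact_force: [-0.7, 0.5, 1.6]
finger_gap: 0.252
```

```bash
python3 - <<'E'
from ax import *
s,r=state(); A=[.6055,-.0805,.054]; ax(A); stripe(A,6)
print(s["ee_pos"], to_tool([.5948,-.3589,.2],Rdown(-7.3,-1)))
E
```

```text
axle in tool mm [35.9  0.  -0.3] radius 35.9 tilt 0.1 F [-0.7  0.5  1.6] gap 23.5
stripe n 1313 fwd angle med 0.4 [-5.8  5.9] px 324.0 319.0
[ 0.60520886 -0.08056867  0.0899315 ] [array([-1.105,  2.756,  0.391]), array([0.147, 0.   , 0.001])]
```

Emit:
{"api": "arm_command", "payload": {"targets": [-0.2, 0, 0, 0, 0, 0, -0.6, 0, 0, 0, 0, 0, -0.9, 0.3, 0, 0, 0, 0, -0.9, 0.6, 0, 0, 0, 0, -0.9, 0.9, 0.1, 0.05, 0, 0]}}

```text
time_s: 22.95
ee_pos: [0.605, -0.1721, 0.1811]
orientation: [2.211, 0.027, -2.209]
contact_force: [-0.4, 0.3, -4.7]
finger_gap: 0.256
```

Emit:
{"api": "arm_command", "payload": {"targets": [0, 0.3, 0.05, 0.02, 0, 0, 0, 0.6, 0.1, 0.04, 0, 0, 0, 0.9, 0.1, 0.05, 0, 0, 0, 0.9, 0.1, 0.05, 0, 0]}}

```text
time_s: 23.45
ee_pos: [0.5966, -0.2633, 0.1804]
orientation: [-2.192, 0.061, 2.192]
contact_force: [0.4, 0.1, -5.1]
finger_gap: 0.256
```

```bash
python3 - <<'E'
from ax import *
s,r=state(); c=vision.camera("top"); show(c,"m_top"); show(vision.camera("scene"),"m_scene")
W=cloud(c); tray(W); look()
print(s["ee_pos"],s["contact_force"], to_tool([.5948,-.3589,.18],Rdown(-7.3,-1)))
E
```

```text
tray rim (0.0, 0.0, 0.0, 0.0, 0.0) nan
floor z nan
brown px 274.0 216.0 zmax 0.0999 rect [608.4 110.4  39.7  23.1  19.8]
brown px 283.0 243.0 zmax 0.0972 rect [567.2  95.5  30.1  22.8  19.5]
brown px 352.0 300.0 zmax 0.0994 rect [ 4.629e+02 -2.850e+01  3.210e+01  2.100e+01 -3.000e-01]
brown px 350.0 329.0 zmax 0.0993 rect [ 4.251e+02 -2.610e+01  4.980e+01  2.260e+01 -2.000e-01]
white px 414.0 140.0 609 pos [ 0.7689 -0.1478  0.0063]
white px 500.0 125.0 83 pos [ 0.7757 -0.2884  0.0991]
white px 260.0 156.0 179 pos [0.7232 0.1391 0.0582]
white px 565.0 181.0 221 pos [ 0.6006 -0.238   0.481 ]
white px 490.0 186.0 63 pos [ 0.6848 -0.292   0.0027]
white px 140.0 281.0 589 pos [0.4951 0.3623 0.0478]
white px 480.0 230.0 21 pos [ 0.5719 -0.2066  0.2622]
white px 512.0 241.0 112 pos [ 0.5342 -0.1686  0.5262]
white px 476.0 287.0 168 pos [ 0.4917 -0.2648  0.0027]
white px 419.0 324.0 86 pos [ 0.4257 -0.1433  0.0988]
white px 286.0 335.0 275 pos [0.3973 0.0923 0.0057]
white px 282.0 342.0 46 pos [0.3892 0.0954 0.0657]
white px 276.0 355.0 569 pos [0.37   0.1018 0.0946]
white px 162.0 361.0 190 pos [0.3508 0.3164 0.0479]
[ 0.59658935 -0.26331766  0.180352  ] [ 0.42841361  0.10717772 -5.11245523] [array([-0.002,  0.98 , -0.032]), array([0.047, 0.   , 0.001])]
  return np.nanmean(a, axis, out=out, keepdims=keepdims)
  return np.nanmean(a, axis, out=out, keepdims=keepdims)
```

View pics/m_scene.png

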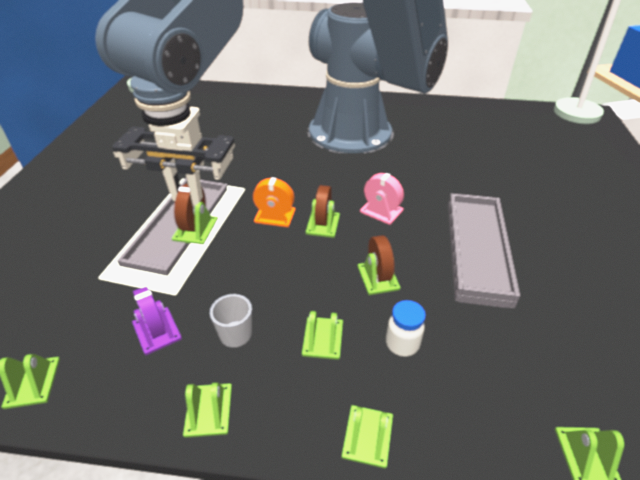

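Emit:
{"api": "arm_command", "payload": {"targets": [0, 0.4, -0.03, 0.047, 0, 0, 0, 0.8, -0.03, 0.047, 0, 0, 0, 0.98, -0.03, 0.047, 0, 0, 0.3, 0.98, -0.03, 0.047, 0, 0, 0.5, 0.98, -0.03, 0.047, 0, 0, 0.5, 0.98, -0.03, 0.047, 0, 0]}}

```text
time_s: 24.35
ee_pos: [0.594, -0.3581, 0.1278]
orientation: [-2.15, 0.133, 2.158]
contact_force: [0.5, -0.1, -4.1]
finger_gap: 0.256
```

```bash
python3 - <<'E'
from ax import *
s,r=state(); c=vision.camera("wrist"); show(c,"n_wrist"); show(vision.camera("scene"),"n_scene",(90,120,330,320),3)
print(s["joint_positions"].round(2),s["ee_pos"],s["contact_force"], to_tool([.5948,-.3589,.1055],Rdown(-7.3,-1)))
E
```

```text
[-0.61  0.72  1.32  0.    1.1   1.09] [ 0.59404127 -0.35806223  0.12777086] [ 0.50644314 -0.09669037 -4.11195277] [array([ 0.247, -0.001,  0.003]), array([ 0.   , -0.   ,  0.001])]
```

View pics/n_wrist.png

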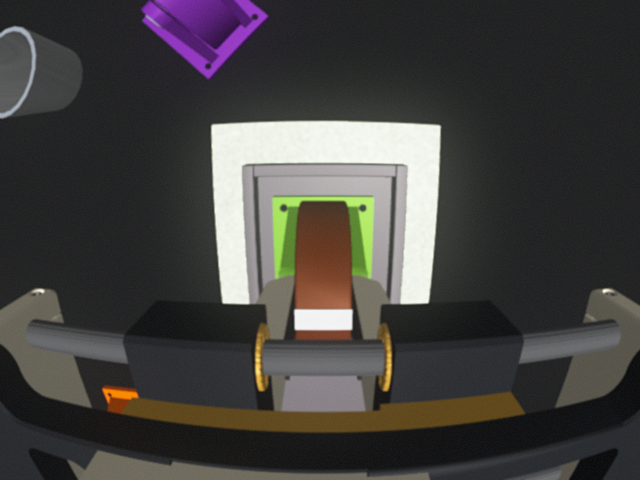

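View pics/n_scene.png

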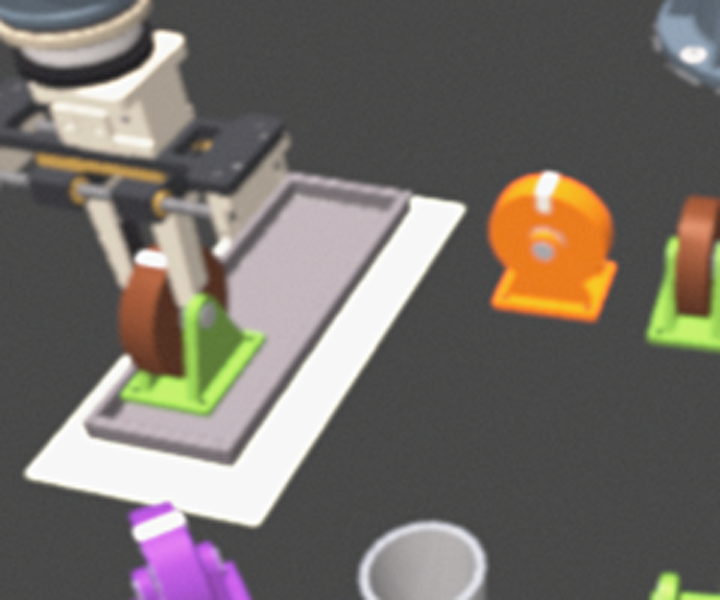

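The bracket hangs upright and centred over the tray's far slot, with the plate at wrist px 273–374 between walls at 247–407. I'll lower it now.

Emit:
{"api": "arm_command", "payload": {"targets": [0.1, 0, 0, 0, 0, 0, 0.18, 0, 0, 0, 0, 0, 0.22, 0, 0, 0, 0, 0, 0.235, 0, 0, 0, 0, 0, 0.235, 0, 0, 0, 0, 0]}}

```text
time_s: 25.08
ee_pos: [0.5946, -0.3595, 0.106]
orientation: [-2.154, 0.137, 2.155]
contact_force: [-0.8, 0.0, -4.7]
finger_gap: 0.255
```

Emit:
{"api": "arm_command", "payload": {"targets": [0, 0, 0, 0, 0, 0, 0, 0, 0, 0, 0, 0, 0, 0, 0, 0, 0, 0], "claw": 0.5}}

```text
time_s: 25.45
ee_pos: [0.5948, -0.3595, 0.1065]
orientation: [-2.155, 0.137, 2.155]
contact_force: [-0.3, 0.3, -0.1]
finger_gap: 0.491
```

```bash
python3 - <<'E'
from ax import *
s,r=state(); print(s["ee_pos"],s["contact_force"]); stripe([.5948,-.3589,.069],-7.3)
E
```

```text
[ 0.59475915 -0.35953251  0.10650257] [-0.29622724  0.3181087  -0.05530336]
stripe n 1278 fwd angle med 0.1 [-5.7  5.5] px 323.0 318.0
```

Emit:
{"api": "arm_command", "payload": {"targets": [-0.3, 0, 0, 0, 0, 0, -0.6, 0, 0, 0, 0, 0, -0.9, -0.4, 0.05, -0.05, 0, 0, -0.9, -0.9, 0.1, -0.1, 0, 0]}}

```text
time_s: 26.0
ee_pos: [0.5969, -0.2691, 0.1989]
orientation: [2.21, 0.032, -2.202]
contact_force: [0.9, 0.0, -0.9]
finger_gap: 0.499
```

Emit:
{"api": "arm_command", "payload": {"targets": [0, -0.5, 0, -0.05, 0, 0, 0, -1, 0, -0.1, 0, 0]}}

```text
time_s: 26.25
ee_pos: [0.5931, -0.1675, 0.1966]
orientation: [2.123, 0.202, -2.123]
contact_force: [1.1, 0.4, -0.1]
finger_gap: 0.503
```

Emit:
{"api": "arm_command", "payload": {"targets": [0, -0.5, 0, -0.05, 0, 0, 0, -1, -0.08, -0.1, 0, 0]}}

```text
time_s: 26.5
ee_pos: [0.5821, -0.0678, 0.1967]
orientation: [2.034, 0.357, -2.034]
contact_force: [1.7, -0.6, -0.0]
finger_gap: 0.498
```

Emit:
{"api": "arm_command", "payload": {"targets": [0, -0.5, 0, 0, 0, 0, 0, -1, -0.25, 0, 0, 0, 0, -1, -0.25, 0, 0, 0]}}

```text
time_s: 26.88
ee_pos: [0.5725, 0.0364, 0.1969]
orientation: [2.034, 0.358, -2.033]
contact_force: [0.1, -0.6, -0.1]
finger_gap: 0.498
```

```bash
python3 - <<'E'
from ax import *
s,r=state(); print(s["ee_pos"]); c=vision.camera("wrist"); W=wcloud(c); show(c,"o_wrist"); big([.591,.104],c,W); wbr([.591,.104],c=c,W=W)
print(to_tool([.592,.104,.19],Rdown(19.6,-1)))
c,W,M=look("o_top"); tray(W)
E
```

```text
[0.57252057 0.0363507  0.19693746]
roller top n 290 [627.3 135.9  18.4  13.7  20.7] eroded [628.6 137.9  12.4   9.5  10.6] med [0.6285 0.1376 0.087 ]
roller top n 341 [576.9 117.5  26.6  15.3  20.7] eroded [573.1 117.7  16.    9.4  20.8] med [0.5742 0.1178 0.0897]
plate eroded [0. 0. 0. 0. 0.]
brown n 769 zmax 0.098 rect top [600.6 125.2  78.8  17.3  20. ] rect all [601.4 125.5  85.3  17.3  20. ]
plate [608.5 101.4  82.9  24.6  17.3] n 156
stripe n 171 px 254.0 162.0 med [0.6084 0.1069 0.0619] z range 0.033 0.0701
[array([ 0.069, -0.586, -0.419]), array([ 0.003, -0.   ,  0.001])]
brown px 545.0 215.0 zmax 0.1133 rect [ 615.4 -361.1   29.    24.    -6.7]
brown px 542.0 242.0 zmax 0.1143 rect [ 570.1 -355.5   38.4   24.1   -7.9]
white px 414.0 140.0 579 pos [ 0.7685 -0.1479  0.0065]
white px 500.0 125.0 80 pos [ 0.7758 -0.2883  0.0989]
white px 260.0 156.0 166 pos [0.7229 0.1391 0.0582]
white px 140.0 281.0 572 pos [0.4951 0.3624 0.0479]
white px 546.0 226.0 88 pos [ 0.5948 -0.3594  0.1138]
white px 291.0 253.0 90 pos [0.5314 0.054  0.3518]
white px 276.0 259.0 18 pos [0.5263 0.0822 0.279 ]
white px 355.0 299.0 18 pos [ 0.4794 -0.021   0.5482]
white px 419.0 324.0 84 pos [ 0.4258 -0.1434  0.0992]
white px 162.0 361.0 184 pos [0.3508 0.3169 0.0478]
tray rim (501.61920166015625, -346.18011474609375, 300.36688232421875, 112.16095733642578, -7.204704284667969) 0.03200505589588967
floor z [0.01146134 0.01456767 0.018818  ]
```

View pics/o_wrist.png

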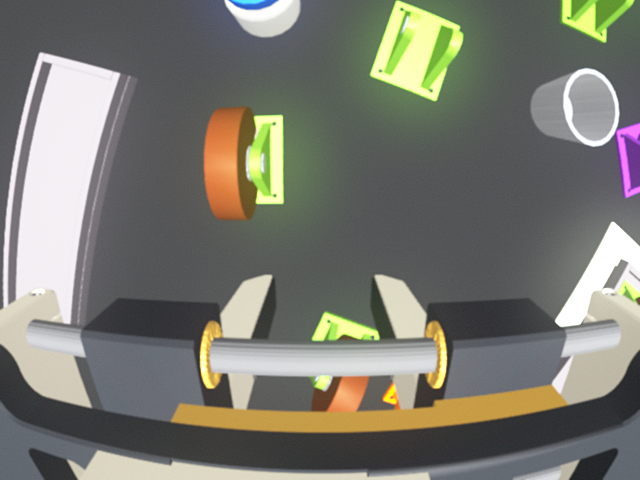

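View pics/o_top.png

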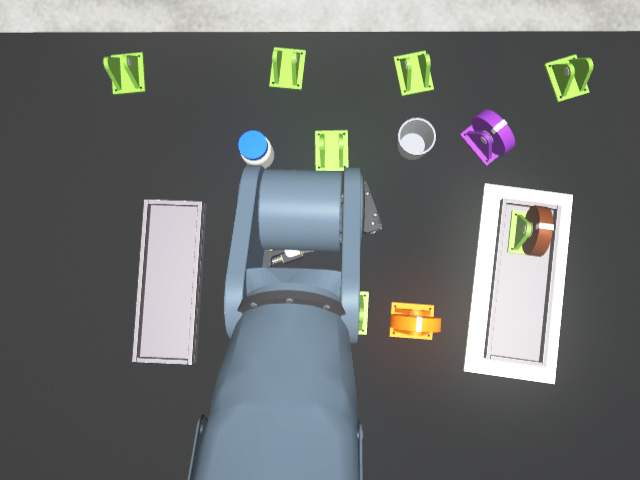

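A is in the tray with its stripe up. The next bracket now sits about 20 mm aside, near (600,125), so it was knocked as warned. I'll move over it and re-measure.

Emit:
{"api": "arm_command", "payload": {"targets": [0, -0.4, -0.2, 0, 0, 0, 0, -0.77, -0.55, 0, 0, 0, 0, -0.77, -0.55, 0, 0, 0, 0, -0.77, -0.55, 0, 0, 0]}}

```text
time_s: 27.48
ee_pos: [0.5982, 0.123, 0.1965]
orientation: [2.035, 0.353, -2.037]
contact_force: [0.6, 0.3, -0.6]
finger_gap: 0.503
```

```bash
python3 - <<'E'
from ax import *
s,r=state(); print(s["ee_pos"]); c=vision.camera("wrist"); W=wcloud(c); show(c,"p_wrist"); big([.602,.123],c,W); wbr([.602,.123],c=c,W=W)
print(to_tool([.602,.123,.19],Rdown(19.6,-1)))
E
```

```text
[0.59817953 0.12297048 0.19645594]
plate eroded [638.2 115.9   0.    0.    0. ]
brown n 22 zmax 0.0911 rect top [571.9 110.6  21.3  13.3 -75.8] rect all [571.7 110.2  22.   13.9 -75.8]
plate [600.8 121.4  82.6  66.8  19.6] n 114
stripe n 112 px 333.0 230.0 med [0.6071 0.106  0.0659] z range 0.0563 0.0684
[array([ 0.066,  0.011, -0.037]), array([-0.   ,  0.   ,  0.001])]
```

View pics/p_wrist.png

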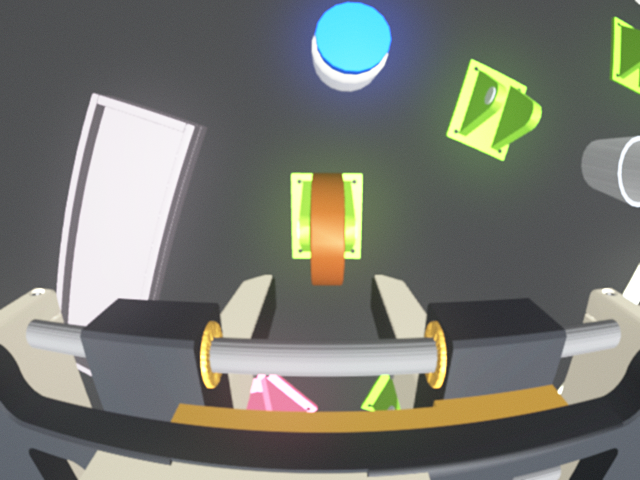

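```bash
grep -n brown h.py; sed -i 's/brown=((h<12)|(h>172))&(s>110)&(v>35)&(v<[0-9]*)/brown=((h<15)|(h>172))\&(s>130)\&(v>35)/; s/green=(h>33)&(h<50)/green=(h>28)\&(h<52)/' h.py; grep -n brown h.py; python3 - <<'E'
from ax import *
c=vision.camera("wrist"); W=wcloud(c); print(hsv(c)[230,328]); big([.602,.123],c,W); wbr([.602,.123],c=c,W=W)
E
```

```text
22:    return dict(white=(s<40)&(v>190), brown=((h<12)|(h>172))&(s>110)&(v>35)&(v<215), green=(h>33)&(h<50)&(s>120)&(v>90))
22:    return dict(white=(s<40)&(v>190), brown=((h<15)|(h>172))&(s>130)&(v>35), green=(h>28)&(h<52)&(s>120)&(v>90))
[ 16 137 248]
roller top n 276 [626.4 130.4  22.   20.3 -75.5] eroded None med [0.6227 0.134  0.0928]
roller top n 1068 [583.5 115.5  35.3  23.6  19.6] eroded [582.4 114.9  30.3  21.5  18.4] med [0.5846 0.1159 0.0952]
plate eroded [0. 0. 0. 0. 0.]
brown n 1450 zmax 0.0993 rect top [599.6 124.1  76.9  27.9  20.9] rect all [599.4 124.   77.3  27.9  20.9]
plate [600.9 121.4  83.2  67.   19.6] n 115
stripe n 124 px 332.0 230.0 med [0.607  0.1059 0.066 ] z range 0.0548 0.069
```

Emit:
{"api": "arm_command", "payload": {"targets": [0.4, 0.02, -0.02, 0, 0, 0, 0.7, 0.02, -0.02, 0, 0, 0, 0.9, 0.02, -0.02, 0, 0, 0, 0.9, 0.02, -0.02, 0, 0, 0, 0.9, 0.02, -0.02, 0, 0, 0], "claw": 0.5}}

```text
time_s: 28.2
ee_pos: [0.6013, 0.1227, 0.1077]
orientation: [2.037, 0.354, -2.035]
contact_force: [-0.7, 0.7, -0.0]
finger_gap: 0.502
```

```bash
python3 - <<'E'
from ax import *
A=[.6009,.1215,.054]; ax(A); swing(A,19.6,range(0,-41,-10)); show(vision.camera("wrist"),"q_wrist")
E
```

```text
axle in tool mm [53.7  1.1  0.8] radius 53.8 tilt 0.1 F [-0.7  0.7 -0. ] gap 46.7
0 [0.177 0.01  0.008] [ 0.    -0.001  0.001]
-10 [ 0.183  0.01  -0.055] [ 0.    -0.112  0.001]
-20 [ 0.199  0.011 -0.115] [ 0.    -0.223  0.001]
-30 [ 0.226  0.011 -0.172] [ 0.001 -0.334  0.001]
-40 [ 0.262  0.011 -0.223] [ 0.001 -0.445  0.001]
```

View pics/q_wrist.png

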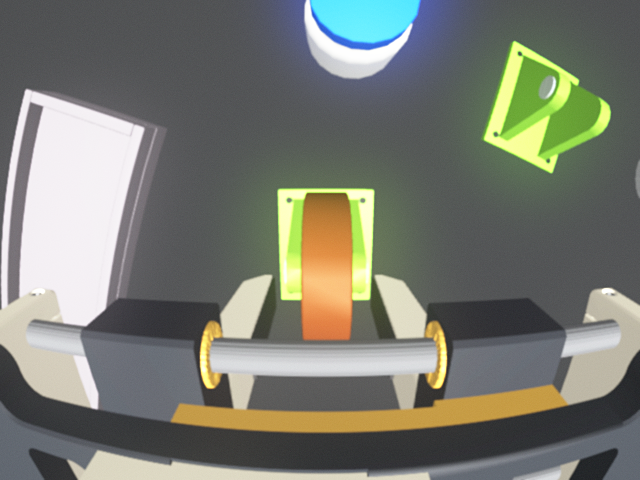

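The roller is at u≈327 against a finger midline of 323, in line with the 1 mm correction computed.

Emit:
{"api": "arm_command", "payload": {"targets": [0.177, 0.01, 0.008, 0, 0, 0, 0.183, 0.01, -0.055, 0, -0.112, 0, 0.199, 0.01, -0.115, 0, -0.223, 0, 0.226, 0.01, -0.172, 0, -0.334, 0, 0.262, 0.01, -0.223, 0, -0.445, 0, 0.262, 0.01, -0.223, 0, -0.445, 0, 0.262, 0.01, -0.223, 0, -0.445, 0]}}

```text
time_s: 29.12
ee_pos: [0.6221, 0.1298, 0.0803]
orientation: [1.196, 0.21, -2.558]
contact_force: [0.2, 0.5, 0.1]
finger_gap: 0.499
```

Emit:
{"api": "arm_command", "payload": {"targets": [0, 0, 0, 0, 0, 0, 0, 0, 0, 0, 0, 0, 0, 0, 0, 0, 0, 0, 0, 0, 0, 0, 0, 0], "claw": 0, "force": 25}}

```text
time_s: 29.62
ee_pos: [0.6224, 0.1298, 0.0813]
orientation: [1.193, 0.208, -2.559]
contact_force: [2.0, -0.6, 4.5]
finger_gap: 0.256
```

```bash
python3 - <<'E'
from ax import *
A=[.6009,.1215,.054]; ax(A); swing(A,19.6,range(-30,21,10))
E
```

```text
axle in tool mm [35.7  0.6  0.1] radius 35.7 tilt 40.0 F [ 2.  -0.6  4.5] gap 23.8
-30 [0.002 0.006 0.064] [0.001 0.111 0.   ]
-20 [0.019 0.006 0.124] [0.001 0.222 0.   ]
-10 [0.045 0.006 0.181] [0.001 0.333 0.   ]
0 [0.081 0.006 0.232] [0.001 0.444 0.   ]
10 [0.126 0.006 0.277] [0.001 0.555 0.001]
20 [0.177 0.005 0.313] [0.001 0.666 0.001]
```

Swing 1 of 3 (60°), then open and swing back.

Emit:
{"api": "arm_command", "payload": {"targets": [0.003, 0, 0.063, 0, 0.111, 0, 0.02, 0, 0.123, 0, 0.222, 0, 0.047, 0, 0.18, 0, 0.333, 0, 0.083, 0, 0.231, 0, 0.444, 0, 0.128, 0, 0.275, 0, 0.556, 0, 0.18, 0, 0.311, 0, 0.667, 0, 0.18, 0, 0.311, 0, 0.667, 0, 0.18, 0, 0.311, 0, 0.667, 0]}}

```text
time_s: 30.62
ee_pos: [0.5888, 0.1181, 0.0866]
orientation: [2.386, 0.416, -1.678]
contact_force: [-0.1, -0.2, -2.8]
finger_gap: 0.257
```

Emit:
{"api": "arm_command", "payload": {"targets": [0, 0, 0, 0, 0, 0, 0, 0, 0, 0, 0, 0, 0, 0, 0, 0, 0, 0], "claw": 0.5}}

```text
time_s: 31.0
ee_pos: [0.5891, 0.1181, 0.0868]
orientation: [2.389, 0.416, -1.674]
contact_force: [-0.2, -0.5, -0.0]
finger_gap: 0.488
```

```bash
python3 - <<'E'
from ax import *
A=[.6009,.1215,.054]; ax(A); print(state()[0]["joint_positions"].round(2)); c=vision.camera("wrist"); W=wcloud(c); show(c,"r_wrist"); big([.602,.123],c,W); wbr([.602,.123],c=c,W=W);stripe(A,19.6,c,W)
swing(A,19.6,range(20,-41,-10))
E
```

```text
axle in tool mm [35.   0.8 -0.3] radius 35.0 tilt 20.0 F [-0.2 -0.5 -0. ] gap 45.4
[0.08 0.53 1.87 0.22 0.41 1.12]
roller top n 3313 [617.5 129.3  34.   23.6  19.7] eroded [619.5 129.8  28.8  22.3  20.4] med [0.6179 0.1299 0.0936]
roller top n 1375 [587.9 118.7  22.5  21.3 -71.1] eroded [583.9 117.4  21.6  12.  -71.9] med [0.5835 0.1186 0.0963]
plate eroded [621.5 152.4   0.    0.    0. ]
brown n 4941 zmax 0.0988 rect top [606.4 125.4  60.5  23.5  19.4] rect all [607.5 126.   63.1  23.5  18.9]
plate [599.6 122.4  77.8  65.8  20.2] n 102
stripe n 2140 px 324.0 285.0 med [0.6027 0.1314 0.0893] z range 0.0579 0.105
stripe n 148 fwd angle med 80.1 [67.8 83.7] px 323.0 200.0
20 [-0.01   0.007 -0.004] [0.001 0.    0.001]
10 [-0.005  0.007 -0.067] [ 0.001 -0.111  0.001]
0 [ 0.012  0.008 -0.127] [ 0.001 -0.222  0.001]
-10 [ 0.038  0.008 -0.184] [ 0.001 -0.333  0.001]
-20 [ 0.074  0.008 -0.236] [ 0.001 -0.444  0.001]
-30 [ 0.118  0.008 -0.28 ] [ 0.001 -0.555  0.001]
-40 [ 0.17   0.008 -0.316] [ 0.001 -0.666  0.001]
```

View pics/r_wrist.png

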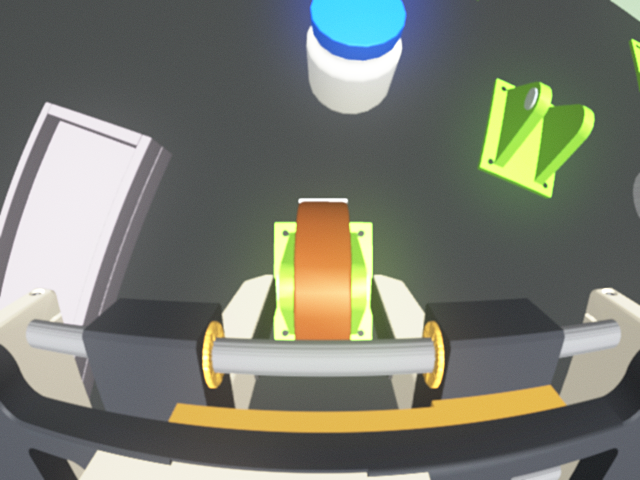

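Emit:
{"api": "arm_command", "payload": {"targets": [-0.005, 0.006, -0.067, 0, -0.111, 0, 0.012, 0.006, -0.127, 0, -0.222, 0, 0.038, 0.006, -0.184, 0, -0.333, 0, 0.074, 0.006, -0.236, 0, -0.444, 0, 0.118, 0.006, -0.28, 0, -0.555, 0, 0.17, 0.006, -0.316, 0, -0.666, 0, 0.17, 0.006, -0.316, 0, -0.666, 0, 0.17, 0.006, -0.316, 0, -0.666, 0]}}

```text
time_s: 32.05
ee_pos: [0.6226, 0.1293, 0.0818]
orientation: [1.199, 0.21, -2.557]
contact_force: [-0.3, -0.6, -0.1]
finger_gap: 0.498
```

Emit:
{"api": "arm_command", "payload": {"targets": [0, 0, 0, 0, 0, 0, 0, 0, 0, 0, 0, 0, 0, 0, 0, 0, 0, 0, 0, 0, 0, 0, 0, 0], "claw": 0}}

```text
time_s: 32.55
ee_pos: [0.6226, 0.1295, 0.0823]
orientation: [1.195, 0.209, -2.558]
contact_force: [0.8, 2.0, 4.4]
finger_gap: 0.258
```

```bash
python3 - <<'E'
from ax import *
A=[.6009,.1215,.054]; ax(A); c=vision.camera("wrist"); W=wcloud(c); show(c,"s_wrist"); stripe(A,19.6,c,W)
swing(A,19.6,range(-30,21,10))
E
```

```text
axle in tool mm [36.6  0.2 -0.4] radius 36.6 tilt 39.9 F [0.8 2.  4.4] gap 24.0
stripe n 1213 fwd angle med 88.5 [82.3 96.7] px 324.0 235.0
-30 [0.01  0.002 0.058] [0.001 0.11  0.   ]
-20 [0.026 0.002 0.119] [0.001 0.221 0.   ]
-10 [0.053 0.002 0.176] [0.001 0.332 0.   ]
0 [0.089 0.002 0.227] [0.001 0.443 0.001]
10 [0.133 0.002 0.272] [0.001 0.555 0.001]
20 [0.184 0.002 0.308] [0.001 0.666 0.001]
```

View pics/s_wrist.png

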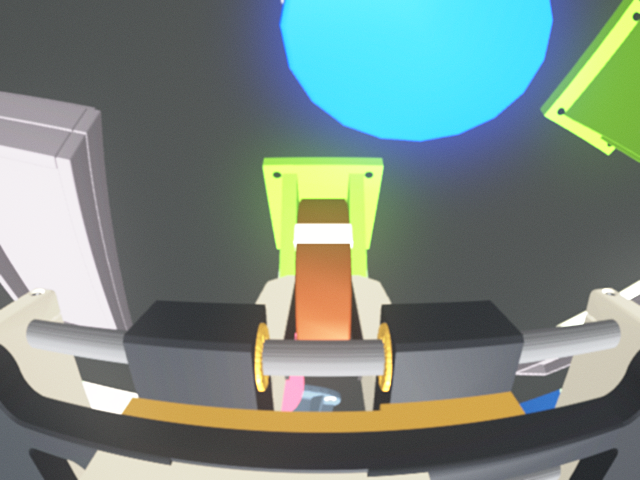

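The stripe is visible at (324,235), 88° forward of up. I'll swing 60°, then do the last 28° ending upright.

Emit:
{"api": "arm_command", "payload": {"targets": [0.006, 0, 0.061, 0, 0.111, 0, 0.023, 0, 0.121, 0, 0.222, 0, 0.05, 0, 0.178, 0, 0.333, 0, 0.086, 0, 0.229, 0, 0.444, 0, 0.13, 0, 0.273, 0, 0.556, 0, 0.182, 0, 0.309, 0, 0.667, 0, 0.182, 0, 0.309, 0, 0.667, 0, 0.182, 0, 0.309, 0, 0.667, 0]}}

```text
time_s: 33.6
ee_pos: [0.5893, 0.1166, 0.0886]
orientation: [2.392, 0.415, -1.67]
contact_force: [-7.9, -7.6, 15.8]
finger_gap: 0.252
```

Emit:
{"api": "arm_command", "payload": {"targets": [0, 0, 0, 0, 0, 0, 0, 0, 0, 0, 0, 0, 0, 0, 0, 0, 0, 0], "claw": 0.5}}

```text
time_s: 33.98
ee_pos: [0.589, 0.1175, 0.0872]
orientation: [2.39, 0.416, -1.672]
contact_force: [0.3, 0.3, -0.6]
finger_gap: 0.491
```

```bash
python3 - <<'E'
from ax import *
A=[.6009,.1215,.054]; ax(A); c=vision.camera("wrist"); W=wcloud(c); stripe(A,19.6,c,W);big([.602,.123],c,W)
swing(A,19.6,list(range(10,-30,-10))+[-28,-29])
E
```

```text
axle in tool mm [35.5  0.3 -0.4] radius 35.5 tilt 20.1 F [ 0.3  0.3 -0.6] gap 45.7
stripe n 1108 fwd angle med 28.1 [22.4 36. ] px 325.0 236.0
roller top n 594 [628.3 131.   23.    7.3 -70.5] eroded [628.2 131.1  21.5   5.9 -72.5] med [0.628  0.1308 0.0829]
roller top n 1766 [606.8 123.7  22.5  19.2 -71.6] eroded [609.4 124.5  21.6  13.  -71.9] med [0.6093 0.1244 0.0966]
roller top n 1417 [586.2 116.1  22.7  16.7 -71.1] eroded [584.1 115.5  22.   11.5 -72.2] med [0.584  0.1161 0.0973]
plate eroded [0. 0. 0. 0. 0.]
10 [ 0.     0.002 -0.067] [ 0.001 -0.112  0.001]
0 [ 0.016  0.002 -0.127] [ 0.001 -0.223  0.001]
-10 [ 0.043  0.002 -0.184] [ 0.001 -0.334  0.001]
-20 [ 0.079  0.002 -0.235] [ 0.001 -0.445  0.001]
-28 [ 0.114  0.002 -0.272] [ 0.001 -0.534  0.001]
-29 [ 0.119  0.002 -0.276] [ 0.001 -0.545  0.001]
```

Emit:
{"api": "arm_command", "payload": {"targets": [0, 0.002, -0.067, 0, -0.112, 0, 0.016, 0.002, -0.127, 0, -0.223, 0, 0.043, 0.002, -0.184, 0, -0.334, 0, 0.079, 0.002, -0.235, 0, -0.445, 0, 0.114, 0.002, -0.272, 0, -0.534, 0, 0.114, 0.002, -0.272, 0, -0.534, 0, 0.114, 0.002, -0.272, 0, -0.534, 0]}}

```text
time_s: 34.9
ee_pos: [0.6167, 0.1271, 0.0859]
orientation: [1.464, 0.256, -2.43]
contact_force: [0.5, 0.2, 0.2]
finger_gap: 0.503
```

Emit:
{"api": "arm_command", "payload": {"targets": [0, 0, 0, 0, 0, 0, 0, 0, 0, 0, 0, 0, 0, 0, 0, 0, 0, 0, 0, 0, 0, 0, 0, 0], "claw": 0, "force": 40}}

```text
time_s: 35.4
ee_pos: [0.617, 0.127, 0.0865]
orientation: [1.462, 0.255, -2.431]
contact_force: [0.9, -1.1, 3.0]
finger_gap: 0.252
```

```bash
python3 - <<'E'
from ax import *
A=[.6009,.1215,.054]; ax(A); c=vision.camera("wrist"); W=wcloud(c); stripe(A,19.6,c,W)
swing(A,19.6,[-20,-10,0,1])
E
```

```text
axle in tool mm [36.7 -0.2 -0.2] radius 36.7 tilt 28.0 F [ 0.9 -1.1  3. ] gap 23.4
stripe n 1359 fwd angle med 29.9 [23.3 36.1] px 324.0 313.0
-20 [ 0.01  -0.002  0.048] [0.001 0.089 0.   ]
-10 [ 0.025 -0.002  0.109] [0.001 0.2   0.001]
0 [ 0.049 -0.002  0.167] [0.001 0.311 0.001]
1 [ 0.052 -0.002  0.173] [0.001 0.322 0.001]
```

Emit:
{"api": "arm_command", "payload": {"targets": [0.008, 0, 0.05, 0, 0.089, 0, 0.022, 0, 0.111, 0, 0.2, 0, 0.046, 0, 0.169, 0, 0.311, 0, 0.05, 0, 0.175, 0, 0.322, 0, 0.05, 0, 0.175, 0, 0.322, 0, 0.05, 0, 0.175, 0, 0.322, 0]}}

```text
time_s: 36.2
ee_pos: [0.601, 0.1212, 0.0924]
orientation: [2.057, 0.357, -2.017]
contact_force: [-6.1, -2.4, 23.5]
finger_gap: 0.255
```

```bash
python3 - <<'E'
from ax import *
A=[.6009,.1215,.054]; ax(A); c=vision.camera("wrist"); W=wcloud(c); stripe(A,19.6,c,W); show(c,"t_wrist")
print(state()[0]["ee_pos"],to_tool([.5012,-.3462,.19],Rdown(-7.2,-1)))
E
```

```text
axle in tool mm [38.4 -0.3  0.7] radius 38.4 tilt 1.1 F [-6.1 -2.4 23.5] gap 23.7
stripe n 1390 fwd angle med 1.5 [-5.1  7.1] px 323.0 315.0
[0.60098687 0.12118725 0.09242306] [array([-1.029,  4.064,  2.493]), array([ 0.299, -0.012,  0.003])]
```

View pics/t_wrist.png

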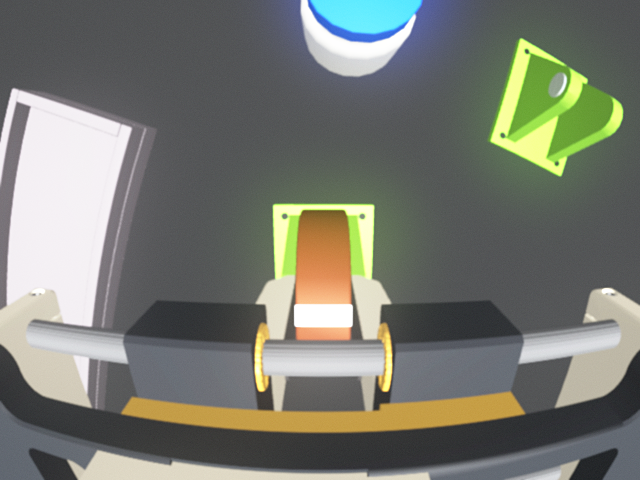

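Emit:
{"api": "arm_command", "payload": {"targets": [-0.2, 0, 0, 0, 0, 0, -0.5, 0, 0, 0, 0, 0, -0.8, 0, 0, 0, 0, 0, -1, 0, 0, 0, 0, 0]}}

```text
time_s: 36.75
ee_pos: [0.5986, 0.1205, 0.1913]
orientation: [2.055, 0.358, -2.019]
contact_force: [-0.4, -0.5, -4.4]
finger_gap: 0.256
```

Emit:
{"api": "arm_command", "payload": {"targets": [-0.2, 0.3, 0.18, 0, 0, 0, -0.3, 0.6, 0.37, 0, 0, 0, -0.3, 0.95, 0.5, 0, 0, 0]}}

```text
time_s: 37.12
ee_pos: [0.5826, 0.0131, 0.2198]
orientation: [2.055, 0.358, -2.018]
contact_force: [0.5, -0.5, -4.4]
finger_gap: 0.257
```

Emit:
{"api": "arm_command", "payload": {"targets": [0, 0.35, 0.2, 0, 0, 0, 0, 0.7, 0.4, 0, 0, 0, 0, 1, 0.55, 0, 0, 0]}}

```text
time_s: 37.5
ee_pos: [0.5642, -0.1, 0.2178]
orientation: [2.054, 0.358, -2.02]
contact_force: [0.6, 0.8, -3.5]
finger_gap: 0.256
```

Emit:
{"api": "arm_command", "payload": {"targets": [0, 0.35, 0.2, 0.05, 0, 0, 0, 0.7, 0.4, 0.1, 0, 0, 0, 1, 0.6, 0.15, 0, 0]}}

```text
time_s: 37.88
ee_pos: [0.5415, -0.2143, 0.2165]
orientation: [2.188, 0.121, -2.154]
contact_force: [-0.7, -0.7, -4.6]
finger_gap: 0.254
```

```bash
python3 - <<'E'
from ax import *
s,r=state();print(s["ee_pos"],s["contact_force"],to_tool([.5012,-.3462,.19],Rdown(-7.2,-1)))
E
```

```text
[ 0.54148437 -0.21433052  0.21654679] [-0.67279589 -0.72855804 -4.56604432] [array([0.249, 1.271, 0.543]), array([ 0.147, -0.01 ,  0.005])]
```

Emit:
{"api": "arm_command", "payload": {"targets": [0, 0.35, 0.2, 0.05, 0, 0, 0, 0.7, 0.4, 0.1, 0, 0, 0, 1, 0.5, 0.147, -0.01, 0.005, 0, 1, 0.5, 0.147, -0.01, 0.005]}}

```text
time_s: 38.38
ee_pos: [0.5024, -0.3193, 0.215]
orientation: [-2.156, 0.136, 2.157]
contact_force: [0.4, 0.6, -5.0]
finger_gap: 0.257
```

```bash
python3 - <<'E'
from ax import *
s,r=state();print(s["ee_pos"],s["contact_force"],to_tool([.5012,-.3462,.125],Rdown(-7.2,-1)))
E
```

```text
[ 0.50243153 -0.31932931  0.21502244] [ 0.38199166  0.56597161 -4.9927096 ] [array([ 0.9  ,  0.268, -0.022]), array([-0.,  0., -0.])]
```

Emit:
{"api": "arm_command", "payload": {"targets": [0, 0.268, -0.022, 0, 0, 0, 0.4, 0.268, -0.022, 0, 0, 0, 0.75, 0.268, -0.022, 0, 0, 0, 0.88, 0.268, -0.022, 0, 0, 0, 0.88, 0.268, -0.022, 0, 0, 0, 0.88, 0.268, -0.022, 0, 0, 0]}}

```text
time_s: 39.12
ee_pos: [0.5028, -0.345, 0.1287]
orientation: [-2.161, 0.134, 2.157]
contact_force: [0.6, -0.2, -3.1]
finger_gap: 0.254
```

```bash
python3 - <<'E'
from ax import *
s,r=state();c=vision.camera("wrist"); show(c,"u_wrist"); show(vision.camera("scene"),"u_scene",(90,120,330,320),3)
print(s["ee_pos"],s["contact_force"],to_tool([.5012,-.3462,.1075],Rdown(-7.2,-1)))
E
```

```text
[ 0.50281276 -0.34502301  0.12869846] [ 0.64725781 -0.23973416 -3.12424563] [array([0.21 , 0.012, 0.013]), array([ 0.002, -0.001, -0.001])]
```

View pics/u_wrist.png

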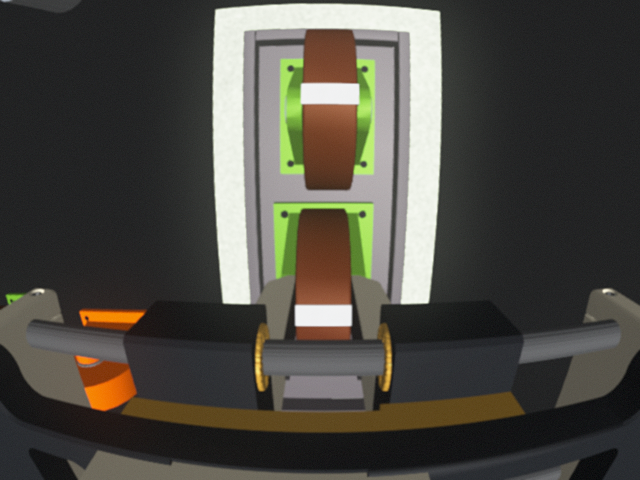

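View pics/u_scene.png

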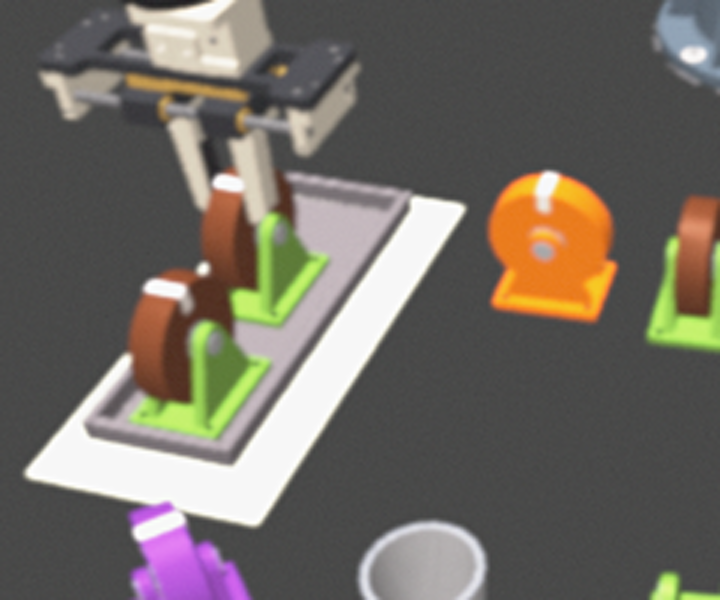

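B hangs straight over the middle slot, clear of A. I'll lower and release.

Emit:
{"api": "arm_command", "payload": {"targets": [0.1, 0.01, 0.01, 0, 0, 0, 0.17, 0.01, 0.01, 0, 0, 0, 0.205, 0.01, 0.01, 0, 0, 0, 0.205, 0.01, 0.01, 0, 0, 0, 0.205, 0.01, 0.01, 0, 0, 0]}}

```text
time_s: 39.85
ee_pos: [0.5009, -0.3456, 0.1074]
orientation: [-2.158, 0.133, 2.158]
contact_force: [-2.6, 2.6, 6.0]
finger_gap: 0.257
```

Emit:
{"api": "arm_command", "payload": {"targets": [0, 0, 0, 0, 0, 0, 0, 0, 0, 0, 0, 0, 0, 0, 0, 0, 0, 0], "claw": 0.5}}

```text
time_s: 40.22
ee_pos: [0.501, -0.3458, 0.1067]
orientation: [-2.158, 0.134, 2.158]
contact_force: [0.0, -0.6, 0.4]
finger_gap: 0.489
```

```bash
python3 - <<'E'
from ax import *
s,r=state(); print(s["ee_pos"],s["contact_force"]); stripe([.5012,-.3462,.069],-7.3)
E
```

```text
[ 0.50102711 -0.34577544  0.10666214] [ 0.0112644  -0.60367189  0.41378439]
stripe n 1318 fwd angle med 0.3 [-5.2  6. ] px 323.0 316.0
```

Emit:
{"api": "arm_command", "payload": {"targets": [-0.3, 0, 0, 0, 0, 0, -0.6, 0, 0, 0, 0, 0, -1, 0, 0, 0, 0, 0, -1, -0.5, 0, 0, 0, 0, -1, -1, 0.1, 0, 0, 0]}}

```text
time_s: 40.9
ee_pos: [0.5035, -0.2443, 0.2069]
orientation: [-2.159, 0.135, 2.156]
contact_force: [0.3, 0.1, -0.7]
finger_gap: 0.499
```

Emit:
{"api": "arm_command", "payload": {"targets": [0, -0.5, 0.15, 0, 0, 0, 0, -1, 0.3, -0.04, 0, 0]}}

```text
time_s: 41.15
ee_pos: [0.4854, -0.1407, 0.2066]
orientation: [-2.192, 0.066, 2.191]
contact_force: [0.3, 0.3, -0.2]
finger_gap: 0.498
```

Emit:
{"api": "arm_command", "payload": {"targets": [0, -0.5, 0.15, 0, 0, 0, 0, -0.9, 0.3, -0.02, 0, 0, 0, -0.9, 0.3, -0.02, 0, 0]}}

```text
time_s: 41.52
ee_pos: [0.4607, -0.0487, 0.2067]
orientation: [-2.209, 0.029, 2.208]
contact_force: [-0.5, 0.1, 0.0]
finger_gap: 0.501
```

```bash
python3 - <<'E'
from ax import *
s,r=state(); print(s["ee_pos"]); c=vision.camera("wrist"); W=wcloud(c); show(c,"v_wrist"); big([.44,-.027],c,W); wbr([.44,-.027],c=c,W=W)
print(to_tool([.44,-.027,.19],Rdown(-1.5,-1)))
c,W,M=look("v_top"); tray(W)
E
```

```text
[ 0.46066837 -0.04873142  0.20672757]
roller top n 2797 [441.2 -27.2  76.1  23.6  -3.5] eroded [441.9 -27.3  71.8  21.8  -3.1] med [ 0.4491 -0.0278  0.0953]
plate eroded [441.  -27.7  79.8  61.7  -2.3]
brown n 3154 zmax 0.0998 rect top [447.  -50.2  91.9  68.3  -4. ] rect all [445.1 -50.1  95.8  68.3  -4. ]
plate [440.1 -27.   83.3  67.   -2.6] n 1155
stripe n 35 px 320.0 254.0 med [ 0.4421 -0.0491  0.0658] z range 0.0601 0.069
[array([ 0.168, -0.224,  0.22 ]), array([-0.001, -0.   , -0.   ])]
brown px 545.0 215.0 zmax 0.1137 rect [ 615.8 -361.2   28.8   22.1   -5.8]
brown px 543.0 240.0 zmax 0.1149 rect [ 571.8 -355.1   35.7   22.9   -8.1]
brown px 538.0 272.0 zmax 0.1121 rect [ 517.9 -346.7   20.6   19.6   86. ]
brown px 538.0 295.0 zmax 0.1156 rect [ 477.7 -342.8   34.8   23.6   -3.3]
white px 414.0 140.0 579 pos [ 0.7688 -0.148   0.006 ]
white px 500.0 125.0 77 pos [ 0.7757 -0.2881  0.0987]
white px 260.0 156.0 164 pos [0.7231 0.1392 0.0585]
white px 140.0 281.0 569 pos [0.4951 0.3623 0.048 ]
white px 546.0 226.0 88 pos [ 0.5949 -0.3588  0.1138]
white px 539.0 281.0 87 pos [ 0.5012 -0.3449  0.1128]
white px 344.0 290.0 34 pos [ 0.4867 -0.0113  0.3621]
white px 287.0 335.0 240 pos [0.3974 0.0907 0.0057]
white px 282.0 341.0 32 pos [0.3905 0.0952 0.0657]
white px 276.0 355.0 445 pos [0.37   0.1022 0.0959]
white px 162.0 361.0 184 pos [0.3507 0.3164 0.0479]
tray rim (501.5114440917969, -346.5369873046875, 300.3456115722656, 112.25074768066406, -7.242408752441406) 0.03203068093915774
floor z [0.01151738 0.01496733 0.02101553]
```

View pics/v_wrist.png

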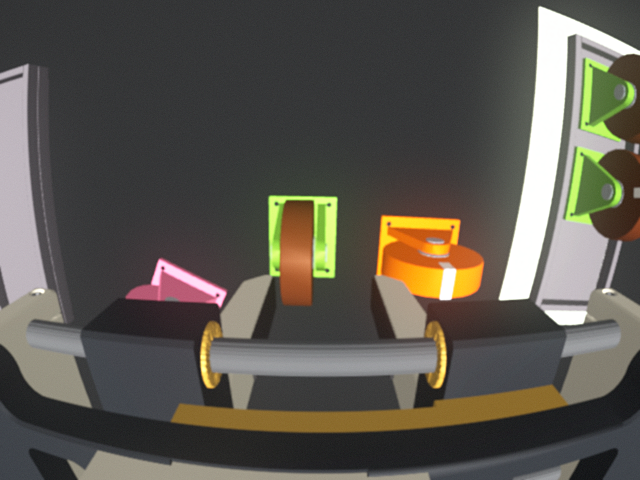

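View pics/v_top.png

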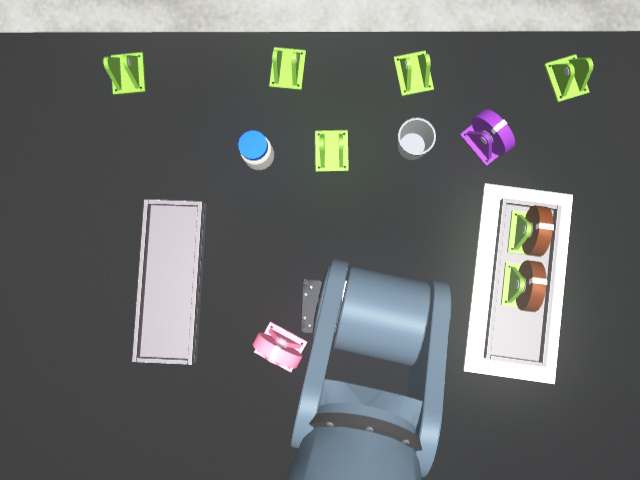

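Both brackets stand in the tray with stripes up: top px (545,226) and (539,281). The third is at (440.5,-27.2) mm, yaw −2.6°, and the space ahead of it is free.

Emit:
{"api": "arm_command", "payload": {"targets": [0, -0.22, 0.21, -0.005, 0, 0, 0.3, -0.22, 0.21, 0.01, 0, 0, 0.7, -0.22, 0.21, 0.012, 0, 0, 0.98, -0.22, 0.21, 0.012, 0, 0, 0.98, -0.22, 0.21, 0.012, 0, 0, 0.98, -0.22, 0.21, 0.012, 0, 0]}}

```text
time_s: 42.38
ee_pos: [0.4417, -0.0287, 0.1094]
orientation: [-2.198, 0.054, 2.196]
contact_force: [-0.1, -0.5, -0.1]
finger_gap: 0.499
```

```bash
python3 - <<'E'
from ax import *
A=[.4405,-.0272,.054]; ax(A); swing(A,-2.6,range(0,-51,-10)); show(vision.camera("wrist"),"w_wrist"); print(state()[0]["joint_positions"].round(2))
E
```

```text
axle in tool mm [55.4 -1.5  1.4] radius 55.4 tilt 0.1 F [-0.1 -0.5 -0.1] gap 46.4
0 [ 0.194 -0.014  0.013] [-0.002 -0.001 -0.   ]
-10 [ 0.199 -0.015 -0.049] [-0.002 -0.112 -0.   ]
-20 [ 0.216 -0.015 -0.11 ] [-0.002 -0.223 -0.   ]
-30 [ 0.242 -0.015 -0.167] [-0.002 -0.334  0.   ]
-40 [ 0.278 -0.015 -0.218] [-0.002 -0.445  0.   ]
-50 [ 0.323 -0.015 -0.262] [-0.002 -0.556  0.001]
[-0.17  0.36  2.03 -0.    0.75  1.45]
```

View pics/w_wrist.png

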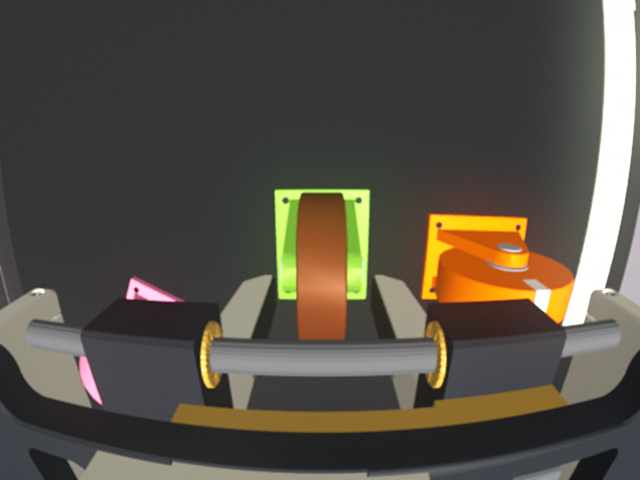

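Emit:
{"api": "arm_command", "payload": {"targets": [0.194, -0.012, 0.013, 0, 0, 0, 0.199, -0.012, -0.049, 0, -0.112, 0, 0.216, -0.012, -0.11, 0, -0.223, 0, 0.242, -0.012, -0.167, 0, -0.334, 0, 0.278, -0.012, -0.218, 0, -0.445, 0, 0.323, -0.012, -0.262, 0, -0.556, 0, 0.323, -0.012, -0.262, 0, -0.556, 0, 0.323, -0.012, -0.262, 0, -0.556, 0]}}

```text
time_s: 43.42
ee_pos: [0.4674, -0.0282, 0.077]
orientation: [-1.065, 0.026, 2.908]
contact_force: [-0.1, 0.5, 0.2]
finger_gap: 0.501
```

Emit:
{"api": "arm_command", "payload": {"targets": [0, 0, 0, 0, 0, 0, 0, 0, 0, 0, 0, 0, 0, 0, 0, 0, 0, 0, 0, 0, 0, 0, 0, 0], "claw": 0, "force": 25}}

```text
time_s: 43.92
ee_pos: [0.4674, -0.0283, 0.0768]
orientation: [-1.059, 0.026, 2.91]
contact_force: [0.8, -1.7, 5.7]
finger_gap: 0.255
```

```bash
python3 - <<'E'
from ax import *
A=[.4405,-.0272,.054]; ax(A); swing(A,-2.6,list(range(-40,1,10))+[5]);stripe(A,-2.6)
E
```

```text
axle in tool mm [35.2  0.2 -0.2] radius 35.2 tilt 50.0 F [ 0.8 -1.7  5.7] gap 23.7
-40 [-0.002  0.002  0.061] [-0.001  0.111  0.001]
-30 [0.014 0.002 0.122] [-0.001  0.222  0.001]
-20 [0.04  0.002 0.178] [-0.001  0.333  0.001]
-10 [0.076 0.002 0.23 ] [-0.001  0.444  0.   ]
0 [0.121 0.002 0.274] [-0.002  0.556  0.   ]
5 [0.146 0.002 0.293] [-0.002  0.611  0.   ]
stripe n 41 fwd angle med 61.6 [60.6 62.6] px 358.0 299.0
```

Emit:
{"api": "arm_command", "payload": {"targets": [0.004, 0, 0.061, 0, 0.111, 0, 0.02, 0, 0.121, 0, 0.222, 0, 0.046, 0, 0.177, 0, 0.333, 0, 0.082, 0, 0.228, 0, 0.444, 0, 0.126, 0, 0.272, 0, 0.556, 0, 0.15, 0, 0.291, 0, 0.611, 0, 0.15, 0, 0.291, 0, 0.611, 0, 0.15, 0, 0.291, 0, 0.611, 0]}}

```text
time_s: 44.98
ee_pos: [0.4375, -0.0267, 0.0888]
orientation: [-2.29, 0.055, 2.103]
contact_force: [0.4, 0.3, -4.5]
finger_gap: 0.255
```

Emit:
{"api": "arm_command", "payload": {"targets": [0, 0, 0, 0, 0, 0, 0, 0, 0, 0, 0, 0, 0, 0, 0, 0, 0, 0], "claw": 0.5}}

```text
time_s: 45.35
ee_pos: [0.4373, -0.0267, 0.0889]
orientation: [-2.292, 0.055, 2.101]
contact_force: [0.8, 0.1, -0.6]
finger_gap: 0.485
```

```bash
python3 - <<'E'
from ax import *
A=[.4405,-.0272,.054]; ax(A); c=vision.camera("wrist"); W=wcloud(c); stripe(A,-2.6,c,W);big([.4405,-.027],c,W); show(c,"x_wrist"); print(state()[0]["joint_positions"].round(2))
swing(A,-2.6,range(0,-51,-10))
E
```

```text
return _methods._mean(a, axis=axis, dtype=dtype,
  ret = ret.dtype.type(ret / rcount)
Traceback (most recent call last):
  File "ax.py", line 49, in stripe
    print("stripe n",m.sum(),"fwd angle med",np.median(th).round(1),np.percentile(th,[5,95]).round(1),"px",u.mean().round(),v.mean().round())
                                                                    ~~~~~~~~~~~~~^^^^^^^^^^^
IndexError: index -1 is out of bounds for axis 0 with size 0
```

The stripe isn't in view yet, so I'll swing back to −50° and close again.

```bash
sed -i 's/^    th=np.degrees/    if m.sum()==0: print("no stripe"); return\n    th=np.degrees/' ax.py; python3 - <<'E'
from ax import *
A=[.4405,-.0272,.054]; c=vision.camera("wrist"); W=wcloud(c); big([.4405,-.027],c,W); show(c,"x_wrist"); print(state()[0]["joint_positions"].round(2))
swing(A,-2.6,range(0,-51,-10))
E
```

```text
roller top n 6616 [451.9 -26.2  50.3  23.7  -1.9] eroded [451.7 -26.8  48.9  22.9  -3.6] med [ 0.4534 -0.0266  0.0963]
roller top n 226 [465.1 -66.   27.3   2.   84.9] eroded None med [ 0.4649 -0.0704  0.1631]
plate eroded [436.2 -25.3  73.4  61.6  -1.8]
[-0.17  0.36  2.11  0.02  0.59  1.43]
0 [-0.008  0.004 -0.035] [-0.002 -0.055 -0.   ]
-10 [ 0.003  0.004 -0.097] [-0.002 -0.166 -0.   ]
-20 [ 0.024  0.003 -0.156] [-0.002 -0.277 -0.   ]
-30 [ 0.056  0.003 -0.21 ] [-0.002 -0.388  0.   ]
-40 [ 0.096  0.003 -0.258] [-0.002 -0.499  0.   ]
-50 [ 0.144  0.003 -0.298] [-0.002 -0.611  0.   ]
```

View pics/x_wrist.png

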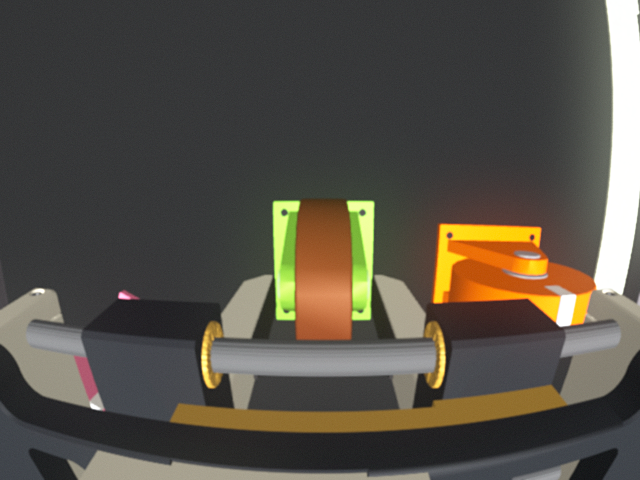

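Emit:
{"api": "arm_command", "payload": {"targets": [-0.008, 0.003, -0.035, 0, -0.055, 0, 0.003, 0.003, -0.097, 0, -0.166, 0, 0.024, 0.003, -0.156, 0, -0.277, 0, 0.056, 0.003, -0.21, 0, -0.388, 0, 0.096, 0.003, -0.258, 0, -0.499, 0, 0.144, 0.003, -0.298, 0, -0.611, 0, 0.144, 0.003, -0.298, 0, -0.611, 0, 0.144, 0.003, -0.298, 0, -0.611, 0]}}

```text
time_s: 46.45
ee_pos: [0.4678, -0.0284, 0.0774]
orientation: [-1.063, 0.026, 2.909]
contact_force: [-0.5, -0.4, 0.0]
finger_gap: 0.498
```

```bash
python3 - <<'E'
from ax import *
A=[.4405,-.0272,.054]; ax(A); c=vision.camera("wrist"); W=wcloud(c); stripe(A,-2.6,c,W); show(c,"y_wrist"); show(vision.camera("scene"),"y_scene",(260,150,400,260),5)
E
```

```text
axle in tool mm [36.   0.  -0.2] radius 36.0 tilt 49.8 F [-0.5 -0.4  0. ] gap 46.3
stripe n 527 fwd angle med 128.1 [122.6 136.1] px 322.0 204.0
```

View pics/y_wrist.png

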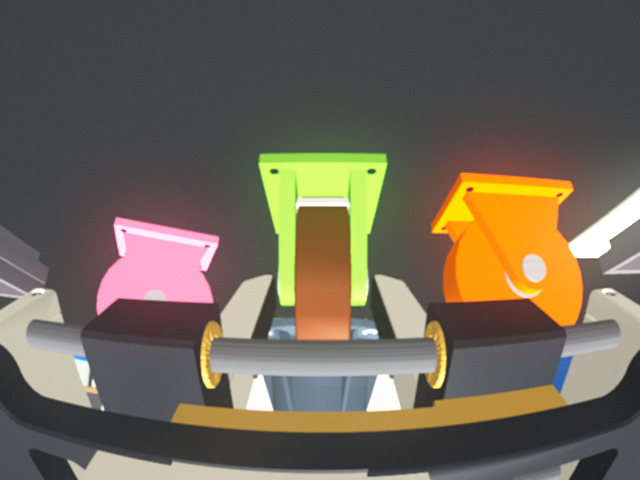

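View pics/y_scene.png

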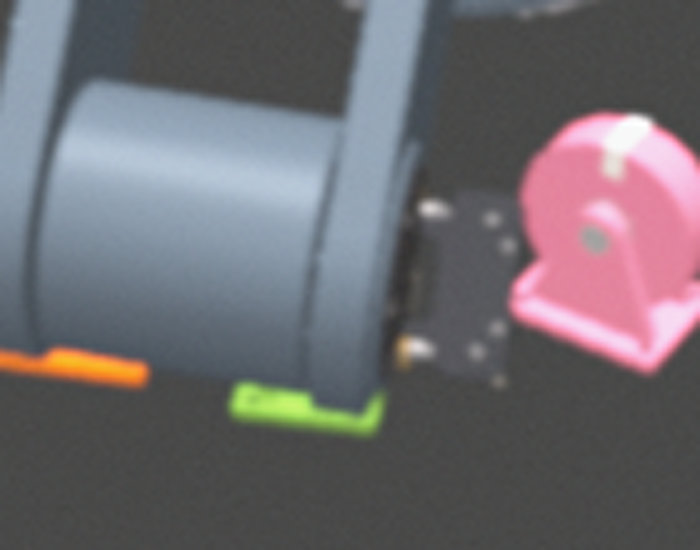

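The stripe edge shows at (322,204), about 128° forward. I'll do more swings.

Emit:
{"api": "arm_command", "payload": {"targets": [0, 0, 0, 0, 0, 0, 0, 0, 0, 0, 0, 0, 0, 0, 0, 0, 0, 0, 0, 0, 0, 0, 0, 0], "claw": 0}}

```text
time_s: 47.05
ee_pos: [0.468, -0.0284, 0.0774]
orientation: [-1.058, 0.026, 2.91]
contact_force: [-0.0, -0.1, 2.8]
finger_gap: 0.255
```

Emit:
{"api": "arm_command", "payload": {"targets": [0.004, 0, 0.061, 0, 0.111, 0, 0.02, 0, 0.121, 0, 0.222, 0, 0.046, 0, 0.177, 0, 0.333, 0, 0.082, 0, 0.228, 0, 0.444, 0, 0.126, 0, 0.272, 0, 0.556, 0, 0.178, 0, 0.308, 0, 0.667, 0, 0.178, 0, 0.308, 0, 0.667, 0, 0.178, 0, 0.308, 0, 0.667, 0]}}

```text
time_s: 48.05
ee_pos: [0.4341, -0.0272, 0.0901]
orientation: [-2.384, 0.058, 2.0]
contact_force: [-10.2, -4.8, 20.3]
finger_gap: 0.255
```

Emit:
{"api": "arm_command", "payload": {"targets": [0, 0, 0, 0, 0, 0, 0, 0, 0, 0, 0, 0, 0, 0, 0, 0, 0, 0], "claw": 0.5}}

```text
time_s: 48.42
ee_pos: [0.4345, -0.0268, 0.0892]
orientation: [-2.383, 0.057, 2.0]
contact_force: [1.7, 0.5, 0.3]
finger_gap: 0.489
```

```bash
python3 - <<'E'
from ax import *
A=[.4405,-.0272,.054]; ax(A); c=vision.camera("wrist"); W=wcloud(c); stripe(A,-2.6,c,W); big([.4405,-.027],c,W); show(c,"z_wrist");print(state()[0]["joint_positions"].round(2))
swing(A,-2.6,list(range(0,-51,-10))+[-56])
E
```

```text
axle in tool mm [35.7  0.1  0.2] radius 35.7 tilt 10.0 F [1.7 0.5 0.3] gap 45.5
stripe n 423 fwd angle med 68.1 [63.2 77.2] px 324.0 207.0
roller top n 6556 [449.3 -26.9  52.   23.7  -2.1] eroded [448.9 -27.3  50.2  22.5  -2.8] med [ 0.4498 -0.0271  0.0968]
roller top n 220 [455.7 -65.7  26.7   2.5  82.3] eroded None med [ 0.4555 -0.07    0.1656]
plate eroded [434.1 -26.   72.9  61.8  -2.2]
[-0.18  0.33  2.17  0.05  0.47  1.39]
0 [ 0.002  0.001 -0.061] [-0.001 -0.111 -0.   ]
-10 [ 0.018  0.001 -0.122] [-0.001 -0.222 -0.   ]
-20 [ 0.045  0.001 -0.178] [-0.002 -0.333 -0.   ]
-30 [ 0.081  0.001 -0.23 ] [-0.002 -0.444  0.   ]
-40 [ 0.125  0.001 -0.274] [-0.002 -0.555  0.   ]
-50 [ 0.177  0.    -0.31 ] [-0.002 -0.666  0.   ]
-56 [ 0.21   0.    -0.327] [-0.002 -0.733  0.   ]
```

Emit:
{"api": "arm_command", "payload": {"targets": [0.002, 0, -0.061, 0, -0.111, 0, 0.018, 0, -0.122, 0, -0.222, 0, 0.045, 0, -0.178, 0, -0.333, 0, 0.081, 0, -0.23, 0, -0.444, 0, 0.125, 0, -0.274, 0, -0.555, 0, 0.177, 0, -0.31, 0, -0.666, 0, 0.21, 0, -0.327, 0, -0.733, 0, 0.21, 0, -0.327, 0, -0.733, 0, 0.21, 0, -0.327, 0, -0.733, 0]}}

```text
time_s: 49.6
ee_pos: [0.4703, -0.0285, 0.0745]
orientation: [-0.909, 0.022, 2.959]
contact_force: [0.0, -0.4, 0.0]
finger_gap: 0.5
```

Emit:
{"api": "arm_command", "payload": {"targets": [0, 0, 0, 0, 0, 0, 0, 0, 0, 0, 0, 0, 0, 0, 0, 0, 0, 0, 0, 0, 0, 0, 0, 0], "claw": 0}}

```text
time_s: 50.1
ee_pos: [0.4704, -0.0286, 0.0747]
orientation: [-0.906, 0.022, 2.96]
contact_force: [1.2, -0.7, 3.0]
finger_gap: 0.255
```

```bash
python3 - <<'E'
from ax import *
A=[.4405,-.0272,.054]; ax(A); c=vision.camera("wrist"); W=wcloud(c); stripe(A,-2.6,c,W); wbr([.4405,-.027],c=c,W=W)
swing(A,-2.6,list(range(-46,5,10))+[12,14])
E
```

```text
axle in tool mm [36.4 -0.  -0.3] radius 36.4 tilt 56.0 F [ 1.2 -0.7  3. ] gap 23.7
stripe n 1271 fwd angle med 70.9 [65.1 77.2] px 324.0 290.0
brown n 3639 zmax 0.0863 rect top [471.7 -27.6  23.4  12.   88.1] rect all [474.4 -27.7  23.4  17.6  87.7]
plate [438.4 -27.1  81.3  66.3  -2.5] n 4946
stripe n 4254 px 323.0 299.0 med [ 0.4808 -0.0279  0.0701] z range 0.054 0.105
-46 [ 0.009 -0.001  0.059] [-0.001  0.111  0.001]
-36 [ 0.025 -0.     0.12 ] [-0.001  0.222  0.001]
-26 [ 0.052 -0.     0.177] [-0.001  0.333  0.001]
-16 [ 0.088 -0.     0.228] [-0.001  0.444  0.001]
-6 [ 0.132 -0.     0.272] [-0.002  0.555  0.001]
4 [0.183 0.    0.308] [-0.002  0.666  0.   ]
12 [0.228 0.    0.331] [-0.002  0.755  0.   ]
14 [0.24  0.    0.335] [-0.002  0.777  0.   ]
```

Emit:
{"api": "arm_command", "payload": {"targets": [0.006, 0, 0.061, 0, 0.111, 0, 0.022, 0, 0.122, 0, 0.222, 0, 0.049, 0, 0.179, 0, 0.333, 0, 0.085, 0, 0.23, 0, 0.444, 0, 0.129, 0, 0.274, 0, 0.555, 0, 0.181, 0, 0.31, 0, 0.666, 0, 0.24, 0, 0.337, 0, 0.78, 0, 0.24, 0, 0.337, 0, 0.78, 0, 0.24, 0, 0.337, 0, 0.78, 0]}}

```text
time_s: 51.28
ee_pos: [0.4324, -0.0275, 0.0902]
orientation: [-2.46, 0.061, 1.907]
contact_force: [-7.6, -9.3, 21.4]
finger_gap: 0.253
```

Emit:
{"api": "arm_command", "payload": {"targets": [0, 0, 0, 0, 0, 0, 0, 0, 0, 0, 0, 0, 0, 0, 0, 0, 0, 0], "claw": 0.5}}

```text
time_s: 51.65
ee_pos: [0.4315, -0.0266, 0.0886]
orientation: [-2.456, 0.059, 1.912]
contact_force: [0.6, 0.4, -1.3]
finger_gap: 0.486
```

```bash
python3 - <<'E'
from ax import *
A=[.4405,-.0272,.054]; ax(A); c=vision.camera("wrist"); W=wcloud(c); stripe(A,-2.6,c,W); wbr([.4405,-.027],c=c,W=W)
swing(A,-2.6,[0,-2])
E
```

```text
axle in tool mm [35.8  0.2 -0.3] radius 35.8 tilt 14.2 F [ 0.6  0.4 -1.3] gap 45.2
stripe n 1444 fwd angle med 2.7 [-3.   8.3] px 326.0 289.0
brown n 5826 zmax 0.1674 rect top [446.  -54.2  75.8  54.   87.4] rect all [448.2 -54.3  75.8  58.4  87.4]
plate [433.9 -27.2  82.4  66.1  -3.4] n 1099
stripe n 2870 px 324.0 290.0 med [ 0.4412 -0.0274  0.0984] z range 0.0599 0.105
0 [ 0.009  0.002 -0.091] [-0.001 -0.158 -0.   ]
-2 [ 0.012  0.002 -0.103] [-0.001 -0.18  -0.   ]
```

Emit:
{"api": "arm_command", "payload": {"targets": [0.006, 0, -0.055, 0, -0.1, 0, 0.013, 0, -0.11, 0, -0.191, 0, 0.013, 0, -0.11, 0, -0.191, 0, 0.013, 0, -0.11, 0, -0.191, 0]}}

```text
time_s: 52.2
ee_pos: [0.4417, -0.027, 0.0897]
orientation: [-2.141, 0.051, 2.252]
contact_force: [0.2, -0.2, -0.5]
finger_gap: 0.502
```

Emit:
{"api": "arm_command", "payload": {"targets": [0, 0, 0, 0, 0, 0, 0, 0, 0, 0, 0, 0, 0, 0, 0, 0, 0, 0, 0, 0, 0, 0, 0, 0], "claw": 0, "force": 40}}

```text
time_s: 52.7
ee_pos: [0.4425, -0.0273, 0.0902]
orientation: [-2.139, 0.052, 2.253]
contact_force: [-1.1, -1.2, -0.5]
finger_gap: 0.254
```

```bash
python3 - <<'E'
from ax import *
A=[.4405,-.0272,.054]; ax(A); c=vision.camera("wrist"); W=wcloud(c); stripe(A,-2.6,c,W); wbr([.4405,-.027],c=c,W=W); show(c,"aa_wrist")
s,r=state(); print(s["ee_pos"],to_tool([.4062,-.3345,.2],Rdown(-7.2,-1)))
E
```

```text
axle in tool mm [36.2 -0.   0.1] radius 36.2 tilt 3.0 F [-1.1 -1.2 -0.5] gap 23.7
stripe n 1358 fwd angle med 3.5 [-2.4  9.1] px 324.0 318.0
brown n 4858 zmax 0.1662 rect top [455.7 -37.5  96.5  45.9 -82.1] rect all [456.  -36.7  96.8  47.  -84.7]
plate [447.6 -27.3  66.6  54.9  87. ] n 1748
stripe n 2760 px 323.0 305.0 med [ 0.4502 -0.0266  0.0984] z range 0.0718 0.105
[ 0.44244758 -0.0272781   0.09018852] [array([-1.084,  3.087,  0.272]), array([ 0.05 ,  0.033, -0.002])]
```

View pics/aa_wrist.png

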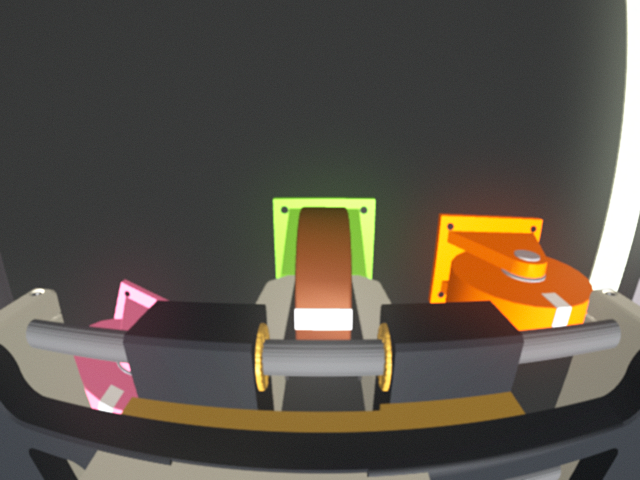

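Emit:
{"api": "arm_command", "payload": {"targets": [-0.2, 0, 0, 0, 0, 0, -0.5, 0, 0, 0, 0.033, 0, -0.8, 0, 0, 0, 0.033, 0, -1, 0, 0, 0, 0.033, 0]}}

```text
time_s: 53.25
ee_pos: [0.4475, -0.0273, 0.191]
orientation: [-2.198, 0.053, 2.197]
contact_force: [0.7, 0.2, -5.4]
finger_gap: 0.262
```

Emit:
{"api": "arm_command", "payload": {"targets": [-0.3, 0, 0, 0, 0, 0, -0.4, 0.35, 0, 0, 0, 0, -0.4, 0.7, 0.05, 0, 0, 0, -0.4, 1, 0.05, 0, 0, 0]}}

```text
time_s: 53.75
ee_pos: [0.4372, -0.1279, 0.2297]
orientation: [-2.196, 0.053, 2.198]
contact_force: [0.1, 0.5, -4.9]
finger_gap: 0.257
```

Emit:
{"api": "arm_command", "payload": {"targets": [0, 0.35, 0.03, 0.02, 0, 0, 0, 0.7, 0.08, 0.04, 0, 0, 0, 1, 0.1, 0.05, 0, 0]}}

```text
time_s: 54.12
ee_pos: [0.4225, -0.2273, 0.2296]
orientation: [-2.154, 0.137, 2.156]
contact_force: [0.6, 0.3, -4.9]
finger_gap: 0.255
```

Emit:
{"api": "arm_command", "payload": {"targets": [0, 0.35, 0, 0, 0, 0, 0, 0.7, 0, 0, 0, 0, 0, 0.9, 0, 0, 0, 0, 0, 0.9, 0, 0, 0, 0]}}

```text
time_s: 54.62
ee_pos: [0.4115, -0.3161, 0.2297]
orientation: [-2.155, 0.137, 2.156]
contact_force: [0.5, 0.8, -5.2]
finger_gap: 0.253
```

```bash
python3 - <<'E'
from ax import *
s,r=state();print(s["ee_pos"],s["contact_force"],to_tool([.4092,-.3348,.135],Rdown(-7.2,-1)))
E
```

```text
[ 0.41154834 -0.31614807  0.22969409] [ 0.52938707  0.7705073  -5.16807518] [array([ 0.947,  0.188, -0.001]), array([-0.001,  0.   ,  0.   ])]
```

Emit:
{"api": "arm_command", "payload": {"targets": [0, 0.188, 0, 0, 0, 0, 0.4, 0.188, 0, 0, 0, 0, 0.75, 0.188, 0, 0, 0, 0, 0.98, 0.188, 0, 0, 0, 0, 0.98, 0.188, 0, 0, 0, 0, 0.98, 0.188, 0, 0, 0, 0]}}

```text
time_s: 55.38
ee_pos: [0.41, -0.3348, 0.1332]
orientation: [-2.158, 0.137, 2.156]
contact_force: [1.7, 0.1, -5.2]
finger_gap: 0.258
```

```bash
python3 - <<'E'
from ax import *
s,r=state();c=vision.camera("wrist"); show(c,"ab_wrist"); show(vision.camera("scene"),"ab_scene",(90,120,330,320),3)
print(s["ee_pos"],s["contact_force"],to_tool([.4092,-.3348,.1055],Rdown(-7.2,-1)))
E
```

```text
[ 0.41004479 -0.33481414  0.13324627] [ 1.70119737  0.11459605 -5.19451404] [array([ 0.279, -0.   ,  0.009]), array([-0.   , -0.001, -0.001])]
```

View pics/ab_wrist.png

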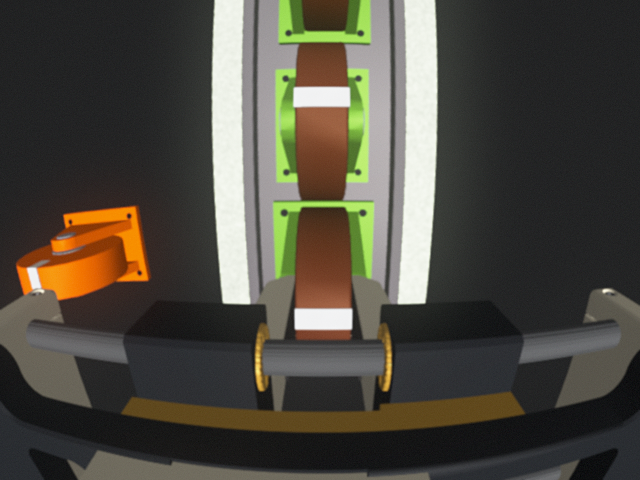

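View pics/ab_scene.png

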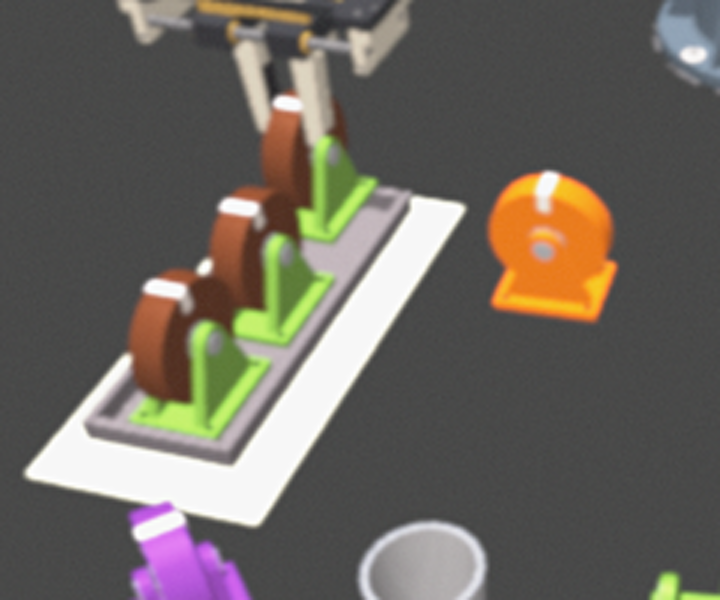

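The third bracket hangs straight over the near slot. I'll lower and release.

Emit:
{"api": "arm_command", "payload": {"targets": [0.12, 0, 0.015, 0, 0, 0, 0.2, 0, 0.015, 0, 0, 0, 0.25, 0, 0.015, 0, 0, 0, 0.27, 0, 0.015, 0, 0, 0, 0.27, 0, 0.015, 0, 0, 0, 0.27, 0, 0.015, 0, 0, 0]}}

```text
time_s: 56.22
ee_pos: [0.408, -0.3342, 0.1055]
orientation: [-2.156, 0.137, 2.156]
contact_force: [-1.6, 1.2, 2.1]
finger_gap: 0.255
```

```bash
python3 - <<'E'
from ax import *
s,r=state();print(s["ee_pos"],s["contact_force"]); stripe([.4085,-.3348,.069],-7.3)
E
```

```text
[ 0.40802141 -0.33423084  0.10548911] [-1.61291796  1.18907446  2.08339359]
stripe n 1255 fwd angle med -0.3 [-5.9  4.9] px 323.0 318.0
```

Emit:
{"api": "arm_command", "payload": {"targets": [0, 0, 0, 0, 0, 0, 0, 0, 0, 0, 0, 0, 0, 0, 0, 0, 0, 0], "claw": 0.5}}

```text
time_s: 56.65
ee_pos: [0.4082, -0.3344, 0.1053]
orientation: [-2.157, 0.137, 2.156]
contact_force: [0.2, -0.2, -0.2]
finger_gap: 0.488
```

Emit:
{"api": "arm_command", "payload": {"targets": [-0.3, 0, 0, 0, 0, 0, -0.6, 0, 0, 0, 0, 0, -1, 0, 0, 0, 0, 0, -1, -0.5, 0, 0, 0, 0, -1, -1, 0.1, 0, 0, 0]}}

```text
time_s: 57.28
ee_pos: [0.411, -0.2329, 0.2055]
orientation: [-2.158, 0.138, 2.155]
contact_force: [1.4, 0.5, -0.0]
finger_gap: 0.5
```

Emit:
{"api": "arm_command", "payload": {"targets": [0, -0.5, 0, 0, 0, 0, 0, -1, 0, 0, 0, 0]}}

```text
time_s: 57.52
ee_pos: [0.4234, -0.1331, 0.2054]
orientation: [-2.157, 0.138, 2.155]
contact_force: [1.1, 0.2, 0.9]
finger_gap: 0.502
```

Emit:
{"api": "arm_command", "payload": {"targets": [0, -0.5, 0, 0, 0, 0, 0, -1, 0, 0, 0, 0, 0, -1, 0, 0, 0, 0]}}

```text
time_s: 57.9
ee_pos: [0.436, -0.033, 0.2052]
orientation: [-2.159, 0.132, 2.158]
contact_force: [-0.3, -0.5, 0.0]
finger_gap: 0.503
```

```bash
python3 - <<'E'
from look import *
from ax import stripe
print(state()[0]["ee_pos"])
c,W,M=look("fin_top"); tray(W); show(vision.camera("scene"),"fin_scene")
a=np.deg2rad(-7.24); cen=np.array([.5015,-.3465])
z=W[...,2]; d=W[...,:2]-cen; X=d[...,0]*np.cos(a)+d[...,1]*np.sin(a); Y=-d[...,0]*np.sin(a)+d[...,1]*np.cos(a)
for x0 in (.094,0,-.093):
    m=(abs(X-x0)<.047)&(abs(Y)<.04)&(z>.095); print("top part X,Y mid",[ (np.percentile(q[m],2)+np.percentile(q[m],98))/2 for q in (X,Y)],np.percentile(z[m],98))
    st=(abs(X-x0)<.047)&(abs(Y)<.02)&(z>.09)&(hsv(c)[...,1]<60)&(hsv(c)[...,2]>170); print(" stripe X",np.median(X[st]),st.sum())
    g=M["green"]&(abs(X-x0)<.047)&(abs(Y)<.045)&(z<.026)&(z>.016); print(" plate z",np.median(z[g]),[(np.percentile(q[g],1),np.percentile(q[g],99)) for q in (X,Y)])
E
```

```text
[ 0.43603126 -0.03301461  0.20519317]
brown px 545.0 215.0 zmax 0.1128 rect [ 615.3 -361.4   29.    24.1   -5.8]
brown px 543.0 240.0 zmax 0.1152 rect [ 572.1 -355.7   35.9   23.4   -9.9]
brown px 538.0 272.0 zmax 0.1116 rect [ 517.9 -346.8   20.9   19.2   83.7]
brown px 537.0 295.0 zmax 0.1154 rect [ 477.7 -342.1   36.9   22.1   -9.6]
brown px 534.0 327.0 zmax 0.1129 rect [ 423.3 -335.8   21.4   17.9   84. ]
brown px 531.0 351.0 zmax 0.1149 rect [ 383.5 -330.    33.6   22.2   -7.1]
white px 414.0 140.0 578 pos [ 0.7687 -0.1478  0.0064]
white px 500.0 125.0 76 pos [ 0.7756 -0.2878  0.0993]
white px 260.0 156.0 164 pos [0.7229 0.1391 0.0583]
white px 140.0 281.0 569 pos [0.4951 0.3626 0.0478]
white px 546.0 226.0 88 pos [ 0.5949 -0.3584  0.1139]
white px 539.0 281.0 87 pos [ 0.5012 -0.3448  0.1128]
white px 540.0 313.0 117 pos [ 0.444  -0.3821  0.0142]
white px 276.0 329.0 113 pos [0.4055 0.1133 0.0058]
white px 534.0 336.0 93 pos [ 0.4088 -0.3337  0.113 ]
white px 282.0 341.0 29 pos [0.3907 0.0953 0.0656]
white px 276.0 355.0 431 pos [0.3701 0.102  0.0961]
white px 162.0 361.0 183 po
[... 428 characters left out ...]
66)), (np.float64(0.005444596303089205), np.float64(0.031804043280546326))]
top part X,Y mid [np.float64(-0.008737059607523849), np.float64(0.001919191586404751)] 0.11538799014431358
 stripe X 0.00028532397966745006 101
 plate z 0.024102407909944695 [(np.float64(-0.042048024724975375), np.float64(0.023835712857718322)), (np.float64(0.01689724297829351), np.float64(0.023848125299605158))]
top part X,Y mid [np.float64(-0.1008465775164363), np.float64(0.0014242611808654515)] 0.11553586032877894
 stripe X -0.09375414319847317 105
 plate z 0.02385128254980817 [(np.float64(-0.13394994836785498), np.float64(-0.06748131676052592)), (np.float64(0.01608512260582882), np.float64(0.021630686830922563))]
```

View pics/fin_top.png

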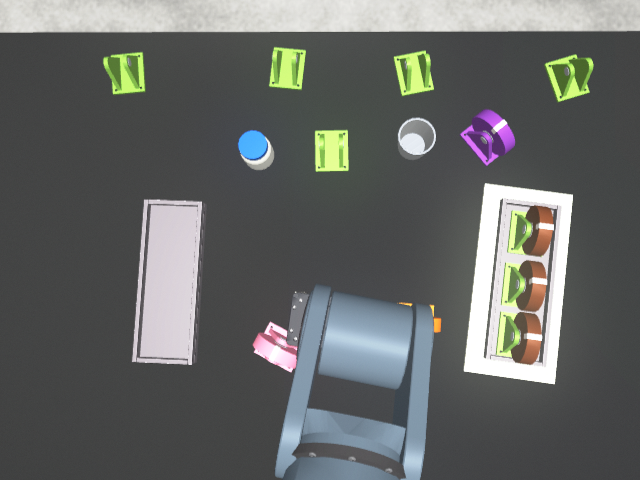

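View pics/fin_scene.png

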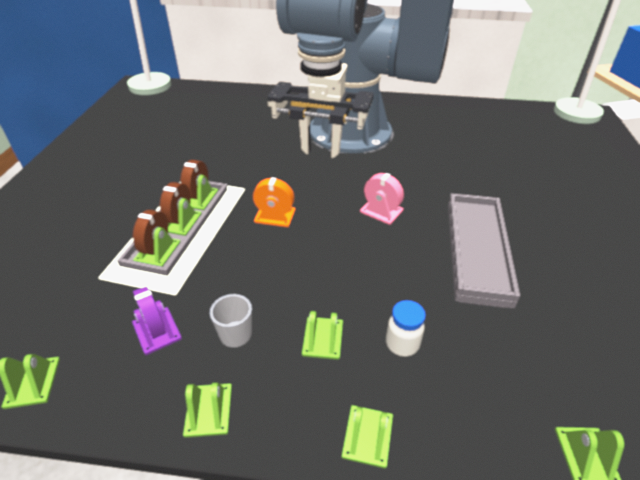

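All three brackets stand in the tray with stripes up, with roller tops at about 0.114 m as expected. The rest of the scene is in place and the arm is clear, so I'm handing in.

```bash
python3 -c "
from cell import bot
print(bot.hand_in())"
```

```text
the job is handed in; nothing more can be done
None
```

I lifted the top tray alone off the pile and laid it on the pad. Then I turned each of the three rollers and set all three brackets in the tray, and handed the job in at about 58 s of the 210 s allowed. `hand_in()` gives no verdict, so these are my own checks.

**Last checks**
- **Tray:** it lies within about 1 mm of the pad's centre and 0.1° of its direction. Its rim is at the expected height.
- **Brackets:** they stand at about +94, 0 and −94 mm along the tray and within about 2 mm across. The roller tops are near 0.114–0.116 m, against 0.114 m expected.
- **Stripes:** all three read within about 1° of straight up as I set the brackets down.
- **Left alone:** the pile rim was unmoved after the lift. The jar, cup and bare bracket are in their original places in the final pictures.

**What went wrong or disagreed**
- **First swing on the far bracket:** the wrist reached its joint limit tilting back and pushed that bracket about 24 mm on the bench. I measured it again and used mostly forward tilts from then on.
- **Knocked bracket:** the bracket near the jar had shifted about 20 mm before I reached it, so I measured it again before gripping.
- **Base plates:** the green-plate height readings in the final top view were partly hidden and noisy (20.6–24 mm against 21 mm expected). I judged the seating from the roller-top heights and the pictures instead.

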